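# Make up two table caddies

### The arm

A 6-joint arm with a two-finger parallel gripper is mounted at the origin on a cart in front of the work surface, level with it; the furniture and walls round the work are solid. World frame = base frame: x ahead of the robot, y to its left, z up, the work surface at z = 0. Lengths are in m, angles in rad, forces in N, time in s.
With the tool pointing down it reaches from about 0.3 to 0.95 m from the base axis. Payload 3.1 kg.
Tool frame: the origin (TCP) lies at the very end of the fingers, on their centre line; the grasp point (between the pads) lies env.grip_depth behind it (env.grip_depth is the distance from the TCP to the grasp point, in m); z points along the fingers, y is the line along which they close (so a half turn about z gives the same grasp; the last joint's range is limited). The gripper opens to 85 mm and grips with 20 to 120 N. Pads are 22 mm wide; open, the fingers measure 114 mm over their backs; the gripper's body (76 mm by 85 mm) begins 54 mm behind the grasp point. The pads swing forward as they close: fully open they stand 13 mm farther back than shut.
Start: joints at [-1.287, 0.308, 1.634, -0, 1.2, -0.07], TCP at [0.217, -0.586, 0.231] pointing down, gripper open.
Joint ranges: [-3.06, 3.06], [-0.79, 1.96], [0.05, 2.63], [-1.19, 4.34], [0.05, 2.64], [-2.94, 2.94]. Speed limits (rad/s): [2.79, 2.79, 3.14, 3.14, 3.14, 3.14].

### API

Orientations are given as a rotation vector (axis times angle).
In Python, from workcell import env gives the robot as it stands.
- The arm moves only by the tool servo_tool, never from a script. Its argument "deltas" is a list of rows, each an object of numbers: "tx", "ty", "tz": the shift along the tool's x, y, z in m; "ax", "ay", "az": the turn, a rotation vector about the tool's x, y, z in rad; "grip": the closure, from 0 (fully open) to 1 (shut). A call has 1 to 10 rows; each row is the pose to reach, as a shift and turn from the pose commanded when the call began, along the tool's axes at that moment; what a row does not reach only later rows make up. A row lasts 1/10 s, in which the tool goes at most 50 mm and 8.59 degrees, less where a joint would pass 70% of its speed; a pose out of reach is approached as far as the arm can. A call with a gripper value outside its range is refused whole. The fingers move at their own pace and stop on an object; "newtons" is the grip in N (left out, the last holds). Time passes only in rows, so rows that repeat a pose let the fingers close. It gives the time, the measured TCP pose, the force, the opening and the grip force at its end, in the units of the state.
- env.get_state(): the state, without advancing time (a new reading comes with each control period).
- env.capture(name): name is "side" or "top" or "wrist"; returns a dict with "pixels" (384x512x3 uint8, red, green, blue), "z_map" (384x512 float32, m along the optical axis (not along the pixel's ray), 0 where there is no reading), "mtx" (3x3 intrinsics, pixels), "dist" ([k1, k2, p1, p2, k3] as OpenCV has them; the pictures are not rectified), "pose" (4x4, takes a point from camera to world coordinates); the wrist camera has in their place "mount" (4x4, takes a point from camera to tool coordinates, whose origin is the TCP and whose axes are the flange's). Camera axes: x right, y down, z forward; pixel columns grow to the right and rows downward; lengths in m; the calibration is good to about 2 mm. A picture is of the moment at which its call begins: read the wrist's pose just before it.
- env.job_done(): hands the job in; it is judged then, once.
Trained networks look in the newest picture that a camera, given by its name, has taken for a name from the list of things; names that differ only in an ending like _2 or _b are one class to them, and where a whole thing is asked for, a point or a joint stands for the part that bears it (a point fixed in the world has none). Each returns a list of dicts, best first, with "confidence" (0 to 1); they miss things now and then, are a little off and sometimes report something else, mostly with a low value. They report only what shows in the picture. A call takes as long as a camera call. They do not tell look-alikes from the thing itself.
- env.find_in(camera, thing): "box" ([left, top, right, bottom] as shares, 0 to 1, of the picture: columns of its width, rows of its height, round what is visible of it).
- env.outline_of(camera, thing): "mask" (384x512 bool, what is visible of it) and "box" ([left, top, right, bottom] as shares, 0 to 1, of the picture: columns of its width, rows of its height, round what is visible of it).
The state is a dict: "clock": time; "joints": joint angles; "joint_velocities": joint speeds; "joint_efforts": joint torques, N m; "position": TCP position; "orientation": TCP orientation; "contact_force": force on the tool from outside, world axes, zero at the start; "moment": the same for the moment, N m; "finger_gap": finger opening in m; "gripper_force": force on a finger pad.
Only numpy, scipy, OpenCV 4.12 (cv2) and the standard library are available. Lean on these libraries where they do the work, as an engineer would, in place of code of your own. Each camera call takes 0.05 s, during which the arm holds its last target. There are 200 camera calls.

### The job

Make up the two wooden table caddies on the tray from the stock on the worktop: the salt shaker and any two of the three spice jars go into the round caddy, packed side by side on its floor, and the white carton of oil and vinegar bottles goes into the larger cell of the oblong caddy with the last spice jar in its smaller cell. Set everything down gently and upright, leave the caddies where they stand on the tray, and do not disturb the tea tin and the jar of pink salt that stand among the stock.

Things in the scene. Friction and masses are not known exactly. Their poses are not given: they have to be found in the camera images.
- spice_a: one of three equal glass spice jars, round, 45 mm across and 106 mm tall, with a flat ribbed cap (45 mm across, the top 21 mm) on a slightly narrower body (42 mm); 110 g. The three differ only in the printed label, which does not matter. Origin: centre of the underside, z up.
- spice_b: one of three equal glass spice jars, round, 45 mm across and 106 mm tall, with a flat ribbed cap (45 mm across, the top 21 mm) on a slightly narrower body (42 mm); 110 g. The three differ only in the printed label, which does not matter. Origin: centre of the underside, z up.
- spice_c: one of three equal glass spice jars, round, 45 mm across and 106 mm tall, with a flat ribbed cap (45 mm across, the top 21 mm) on a slightly narrower body (42 mm); 110 g. The three differ only in the printed label, which does not matter. Origin: centre of the underside, z up.
- salt: salt shaker: small shaker, clear glass body 44 mm across with a grey domed, pierced metal cap (34 mm across, from 66 mm up); 90 mm tall, 100 g; lower than the spice jars. Its glass can be gripped about 60 mm above its underside. Origin: centre of the underside, z up.
- oil_carton: white square carton, 56 x 56 mm and 118 mm tall, holding two bottles whose round cork stoppers (17 mm across) stand out of its top to 147 mm, 12 mm to either side of the middle along its own y axis; 380 g. Origin: centre of the underside, z up, x and y square to the carton's faces.
- round_caddy: open round caddy of light-brown wood, loose on a low grey-brown tray: 128 mm across, clear inside radius 57 mm, floor 6 mm thick, rim 36 mm above its underside, 450 g. Three jars fit only as a triangle (centres some 30 mm from its middle); one in the middle blocks the rest. A wall cupboard overhangs the tray from x = 0.61, y < -0.04, 0.56 m up. Origin: centre of its underside, z up.
- oblong_caddy: open oblong caddy of light-brown wood on the same tray, loose, 149 x 84 mm along its x and y, a wire loop (12 mm) on each end; floor 6 mm thick, rim 36 mm above its underside, 450 g. Larger cell 74 x 74 mm, middle at x = +32.5 mm, y = 0; smaller cell 60 (x) by 74 mm (y), middle at x = -39.5 mm, y = 0. The carton goes in square to the walls, any way round. Origin: centre of its underside, z up.
- tea_tin: bystander among the stock: round dark tea tin, 73 mm across, 138 mm tall, loose, to be left alone. Origin: centre of the underside.
- salt_jar: bystander among the stock: wide glass jar of pink salt with a steel lid and knob, 70 mm across, 108 mm tall, loose, to be left alone. Origin: centre of the underside.
There are look-alikes about, which are no part of the job. What is shaped like the oil_carton but blue is not meant.

How it is judged:
By the outcome, as a careful person would: the job done as asked, in the order asked, and still so for the second after the job is handed in, with the robot touching nothing.
It also fails if it takes over 131 s, if anything falls off the work surface, if the arm or the gripper's body presses on something with over 40 N, if the wrist force passes 120 N, or if a joint passes its speed limit or range.

## Working session

There is one attempt and no reset: what is moved stays moved. The work goes in short steps, Python scripts to look and compute and a tool call to move; the robot and the scene stay as the last step left them, time stands still between calls to the robot, and variables do not carry over. Pictures are saved under pics/ and viewed, at most 14 in all, crops included, and the job is handed in when it is done.

Besides the shell and the picture viewer there is one more tool, called after "Emit:" as a command line: name --argument value ..., lists and objects as JSON in quotes. servo_tool: Moves the arm, as the interface text tells. Its arguments: {"type":"object","properties":{"deltas":{"type":"array"},"newtons":{"type":"number"}},"required":["deltas"]}

```bash
ls; mkdir -p pics; python3 - <<'E'
from workcell import env
import cv2,numpy as np
s=env.get_state();print({k:np.round(v,3).tolist() for k,v in s.items()},env.grip_depth)
for n in("top","side"):
    c=env.capture(n);cv2.imwrite(f"pics/{n}0.png",cv2.cvtColor(c["pixels"],cv2.COLOR_RGB2BGR))
    print(n,c["mtx"].tolist(),np.round(c["dist"],4),np.round(c["pose"],3).tolist())
    for t in("spice_a","salt","oil_carton","round_caddy","oblong_caddy","tea_tin","salt_jar"):
        print(t,[(round(d["confidence"],2),(np.array(d["box"])*[512,384,512,384]).round().astype(int).tolist()) for d in env.find_in(n,t)])
E
```

```text
pics
{'clock': 0.0, 'joints': [-1.287, 0.309, 1.635, -0.0, 1.2, -0.07], 'joint_velocities': [0.0, 0.003, 0.002, 0.001, 0.001, 0.0], 'joint_efforts': [-0.0, -41.525, -27.666, -0.0, 0.01, 0.0], 'position': [0.216, -0.586, 0.23], 'orientation': [-3.09, -0.552, 0.0], 'contact_force': [-0.247, -0.284, -0.095], 'moment': [0.002, -0.022, 0.018], 'gripper_force': 0.0, 'finger_gap': 0.085} 0.0187
top [[365.5058547258029, 0.0, 262.96981301040245], [0.0, 365.5058547258029, 187.80328325401737], [0.0, 0.0, 1.0]] [-0.121  0.     0.     0.     0.   ] [[-0.024, -0.977, 0.214, 0.334], [-1.0, 0.024, -0.001, 0.022], [-0.004, -0.214, -0.977, 0.976], [0.0, 0.0, 0.0, 1.0]]
spice_a [(0.79, [217, 169, 238, 197]), (0.76, [132, 215, 159, 238]), (0.75, [160, 163, 190, 188])]
salt [(0.69, [116, 178, 137, 199]), (0.36, [163, 162, 188, 187])]
oil_carton [(0.75, [234, 125, 256, 164]), (0.34, [298, 167, 347, 231])]
round_caddy [(0.84, [360, 172, 412, 221])]
oblong_caddy [(0.68, [298, 167, 348, 230])]
tea_tin [(0.97, [180, 124, 219, 166])]
salt_jar [(0.97, [188, 209, 218, 241])]
side [[393.1242525069085, 0.0, 250.02895008516967], [0.0, 393.1242525069085, 190.46686158643354], [0.0, 0.0, 1.0]] [-0.0631  0.      0.      0.      0.    ] [[0.954, -0.227, 0.195, 0.345], [-0.299, -0.748, 0.592, -0.663], [0.011, -0.623, -0.782, 0.927], [0.0, 0.0, 0.0, 1.0]]
spice_a [(0.9, [219, 117, 238, 147]), (0.88, [182, 109, 196, 138]), (0.82, [227, 148, 243, 179]), (0.2, [207, 99, 219, 121])]
salt [(0.79, [207, 99, 222, 120]), (0.32, [189, 159, 217, 208])]
oil_carton [(0.93, [258, 141, 283, 184]), (0.62, [184, 141, 205, 171]), (0.57, [186, 161, 219, 207])]
round_caddy [(0.68, [242, 270, 297, 325])]
oblong_caddy [(0.93, [214, 211, 278, 269])]
tea_tin [(0.58, [252, 113, 275, 161])]
salt_jar [(0.89, [181, 140, 207, 173])]
```

```bash
python3 - <<'E'
import cv2
a=cv2.imread("pics/top0.png")[110:255,90:430];cv2.imwrite("pics/topc.png",cv2.resize(a,None,fx=2.35,fy=2.35,interpolation=2))
a=cv2.imread("pics/side0.png")[80:350,150:370];cv2.imwrite("pics/sidec.png",cv2.resize(a,None,fx=2.2,fy=2.2,interpolation=2))
E
```

```text
(no output)
```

View pics/topc.png

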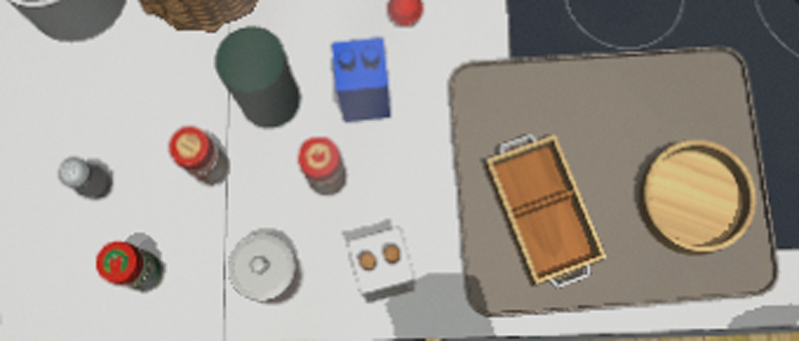

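View pics/sidec.png

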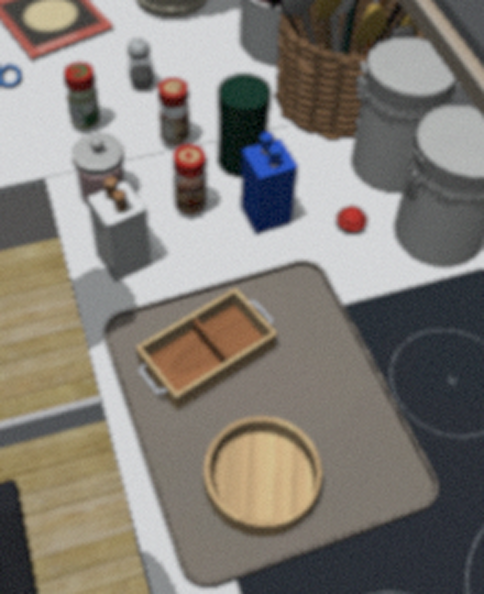

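View pics/top0.png

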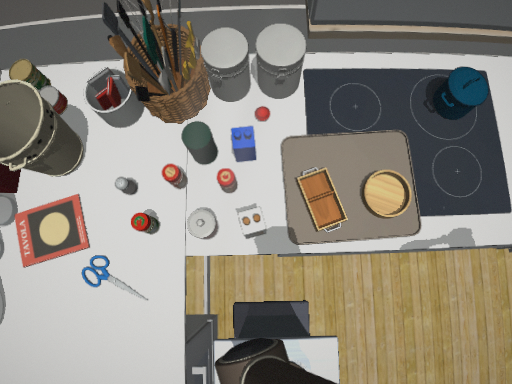

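```bash
cat > h.py <<'E'
import numpy as np,cv2
from scipy.optimize import least_squares
from scipy.spatial.transform import Rotation as R
def cloud(c,pose):
    z=c["z_map"];v,u=np.nonzero(z>0);d=z[v,u]
    p=cv2.undistortPoints(np.c_[u,v].astype(np.float64)[:,None],c["mtx"],c["dist"])[:,0]
    P=np.c_[p*d[:,None],d];return P@pose[:3,:3].T+pose[:3,3],u,v,c["pixels"][v,u]
def proj(c,pt):
    T=np.linalg.inv(c["pose"]);q,_=cv2.projectPoints(np.array([pt],float),T[:3,:3],T[:3,3],c["mtx"],c["dist"]);return q[0,0]
def circ(P,r):
    return least_squares(lambda x:np.hypot(P[:,0]-x[0],P[:,1]-x[1])-r,P[:,:2].mean(0),loss="soft_l1",f_scale=.002).x
E
python3 - <<'E'
from workcell import env
from h import *
boxes=dict(top=dict(sA=(217,169,238,197),sB=(132,215,159,238),sC=(160,163,190,188),salt=(116,178,137,199),carton=(236,204,270,240),round=(360,172,412,221),obl=(296,165,350,232),tin=(180,124,219,166),sjar=(188,209,218,241)),
side=dict(sA=(227,148,243,179),sB=(182,109,196,138),sC=(219,117,238,147),salt=(207,99,222,120),carton=(186,161,219,207),round=(242,270,297,325),obl=(210,211,278,269),tin=(252,113,275,161),sjar=(181,140,207,173)))
for n in boxes:
    c=env.capture(n);P,u,v,col=cloud(c,c["pose"])
    np.savez(n+".npz",P=P,u=u,v=v,col=col)
    for t,b in boxes[n].items():
        m=(u>=b[0])&(u<=b[2])&(v>=b[1])&(v<=b[3]);Q=P[m];zt=np.percentile(Q[:,2],97)
        T=Q[Q[:,2]>zt-.008]; print(n,t,"top %.3f"%zt,len(T),"mid",((T.max(0)+T.min(0))/2).round(3),"mean",T.mean(0).round(3),"ext",np.ptp(T,0).round(3),"minz",Q[:,2].min().round(3))
        if t in("round","obl"):
            h,e=np.histogram(Q[:,2],20);print(h,e.round(3))
        if t in("carton","obl"):
            z0=.11 if t=="carton" else zt-.012
            T=Q[(Q[:,2]>z0)&(Q[:,2]<.125)];print(cv2.minAreaRect((T[:,:2]*1000).astype(np.float32)))
            if t=="carton":
                K=Q[Q[:,2]>.13];print(K.round(3).tolist())
E
```

```text
top sA top 0.109 228 mid [0.555 0.114 0.106] mean [0.555 0.113 0.107] ext [0.039 0.04  0.008] minz -0.004
top sB top 0.108 227 mid [0.445 0.323 0.106] mean [0.447 0.323 0.106] ext [0.037 0.04  0.009] minz -0.005
top sC top 0.109 238 mid [0.57  0.252 0.106] mean [0.57  0.251 0.107] ext [0.041 0.045 0.01 ] minz -0.003
top salt top 0.090 90 mid [0.551 0.384 0.088] mean [0.551 0.384 0.087] ext [0.026 0.026 0.013] minz -0.004
top carton top 0.147 90 mid [0.443 0.052 0.145] mean [0.443 0.051 0.146] ext [0.022 0.039 0.012] minz -0.005
((443.9013366699219, 50.18658447265625), (56.3991813659668, 53.69276809692383), 14.72020435333252)
[[0.454, 0.041, 0.147], [0.454, 0.039, 0.149], [0.454, 0.036, 0.145], [0.452, 0.046, 0.145], [0.452, 0.043, 0.145], [0.452, 0.041, 0.147], [0.452, 0.039, 0.146], [0.452, 0.036, 0.147], [0.452, 0.034, 0.145], [0.45, 0.046, 0.145], [0.449, 0.043, 0.147], [0.45, 0.041, 0.146], [0.45, 0.039, 0.146], [0.449, 0.037, 0.147], [0.449, 0.034, 0.148], [0.449, 0.032, 0.146], [0.448, 0.066, 0.148], [0.448, 0.064, 0.147], [0.447, 0.062, 0.148], [0.448, 0.059, 0.146], [0.447, 0
[... 5485 characters left out ...]
47 0.049 0.051]
side obl top 0.046 487 mid [ 0.505 -0.157  0.045] mean [ 0.506 -0.133  0.044] ext [0.165 0.176 0.012] minz -0.005
[  21   87   35   22  448 1082  469  599  286   70   78   57   78   86
   99   87   84  141  186   39] [-0.005 -0.002  0.001  0.003  0.006  0.009  0.012  0.014  0.017  0.02
  0.023  0.026  0.028  0.031  0.034  0.037  0.039  0.042  0.045  0.048
  0.051]
((506.823486328125, -133.27674865722656), (163.1060028076172, 163.89027404785156), 59.32952117919922)
side tin top 0.142 333 mid [0.654 0.132 0.142] mean [0.653 0.163 0.138] ext [0.066 0.169 0.015] minz -0.006
side sjar top 0.145 68 mid [0.443 0.05  0.144] mean [0.443 0.048 0.145] ext [0.022 0.042 0.012] minz -0.006
```

```bash
cat >> h.py <<'E'
def Rt(psi): return R.from_euler('z',psi)*R.from_euler('x',np.pi)
def delta(s,x,y,z,psi):
    R0=R.from_rotvec(s["orientation"]);t=R0.inv().apply(np.array([x,y,z])-s["position"])
    a=(R0.inv()*Rt(psi)).as_rotvec()
    R1=R0*R.from_rotvec(a);print("t",t.round(4),"a",a.round(3),"t/.05",round(np.linalg.norm(t)/.05,1),"rows rot",round(np.linalg.norm(a)/.15,1))
def psi(s): 
    x=R.from_rotvec(s["orientation"]).apply([1,0,0]);return np.arctan2(x[1],x[0])
E
python3 - <<'E'
from workcell import env
from h import *
c=env.capture("wrist");print(np.round(c["mount"],4).tolist(),c["mtx"].round(1).tolist(),c["dist"].round(3))
for n in("top","side"):
    f=np.load(n+".npz");P=f["P"]
    q=P[(abs(P[:,0]-.51)<.12)&(abs(P[:,1]+.22)<.14)&(P[:,2]<.03)];h,e=np.histogram(q[:,2],np.arange(0,.03,.002));print(n,h)
    Q=P[(abs(P[:,0]-.512)<.08)&(abs(P[:,1]+.306)<.08)&(P[:,2]>.041)];print("round rim",circ(Q,.0605),np.median(Q[:,2]))
    Q=P[(abs(P[:,0]-.506)<.1)&(abs(P[:,1]+.13)<.075)&(P[:,2]>.041)]
    a=np.radians(18.8);u=np.array([np.cos(a),np.sin(a)]);w=np.array([-u[1],u[0]]);d=Q[:,:2]-[.506,-.131]
    print(np.histogram(d@u,np.arange(-.1,.1,.005)));print(np.histogram(d@w,np.arange(-.06,.06,.004)))
    for t,(x,y,r,z0,z1) in dict(sA=(.555,.112,.0225,.09,.115),sB=(.449,.322,.0225,.09,.115),sC=(.57,.25,.0225,.09,.115),tin=(.65,.18,.0365,.12,.15),sjar=(.444,.176,.035,.07,.1)).items():
        Q=P[(np.hypot(P[:,0]-x,P[:,1]-y)<r+.008)&(P[:,2]>z0)&(P[:,2]<z1)]
        if len(Q)<10: continue
        print(t,len(Q),Q[:,:2].mean(0).round(4),((Q.max(0)+Q.min(0))/2).round(4)[:2])
s=env.get_state();delta(s,.42,-.22,.38,psi(s))
E
```

```text
[[-0.0001, -0.9513, -0.3083, 0.0785], [1.0, 0.0001, -0.0007, -0.0008], [0.0007, -0.3083, 0.9513, -0.142], [0.0, 0.0, 0.0, 1.0]] [[313.6, 0.0, 257.3], [0.0, 313.6, 195.0], [0.0, 0.0, 1.0]] [-0.079  0.     0.     0.     0.   ]
top [ 110   65   17  127  862 2073 1496  752 1116  836  249   53   40   36]
round rim [ 0.51508436 -0.30537335] 0.04705997579616106
(array([ 0,  0,  0,  0,  0, 61, 13,  8, 10,  9,  9, 10,  8,  8, 10,  8,  9,
        8, 10,  7, 12, 55, 13,  9,  8,  9, 10,  7,  8,  8, 10,  7,  9, 14,
       66,  2,  0,  0,  0]), array([-1.00000000e-01, -9.50000000e-02, -9.00000000e-02, -8.50000000e-02,
       -8.00000000e-02, -7.50000000e-02, -7.00000000e-02, -6.50000000e-02,
       -6.00000000e-02, -5.50000000e-02, -5.00000000e-02, -4.50000000e-02,
       -4.00000000e-02, -3.50000000e-02, -3.00000000e-02, -2.50000000e-02,
       -2.00000000e-02, -1.50000000e-02, -1.00000000e-02, -5.00000000e-03,
        8.32667268e-17,  5.00000000e-03,  1.00000000e-02,  1.50000000e-02,
        2.00000000e-02,  2.50000000e-02,  3.00000000e-02,  3.50000000e-02,
        4.00000000e-02,  4.50000000e-0
[... 2419 characters left out ...]
 -3.20000000e-02,
       -2.80000000e-02, -2.40000000e-02, -2.00000000e-02, -1.60000000e-02,
       -1.20000000e-02, -8.00000000e-03, -4.00000000e-03,  5.55111512e-17,
        4.00000000e-03,  8.00000000e-03,  1.20000000e-02,  1.60000000e-02,
        2.00000000e-02,  2.40000000e-02,  2.80000000e-02,  3.20000000e-02,
        3.60000000e-02,  4.00000000e-02,  4.40000000e-02,  4.80000000e-02,
        5.20000000e-02,  5.60000000e-02]))
sA 184 [0.5541 0.1081] [0.5556 0.1125]
sB 154 [0.4479 0.3191] [0.4484 0.3222]
sC 154 [0.5695 0.2461] [0.5706 0.2492]
tin 386 [0.6504 0.1752] [0.6523 0.1802]
sjar 357 [0.4417 0.1683] [0.4429 0.176 ]
t [ 0.3178 -0.2731 -0.1487] a [ 0. -0. -0.] t/.05 8.9 rows rot 0.0
```

Emit:
servo_tool --deltas '[{"tx": 0.34,"ty": -0.26,"tz": -0.13},{"tx": 0.34,"ty": -0.26,"tz": -0.13},{"tx": 0.34,"ty": -0.26,"tz": -0.13},{"tx": 0.34,"ty": -0.26,"tz": -0.13},{"tx": 0.34,"ty": -0.26,"tz": -0.13},{"tx": 0.34,"ty": -0.26,"tz": -0.13},{"tx": 0.34,"ty": -0.26,"tz": -0.13},{"tx": 0.34,"ty": -0.26,"tz": -0.13},{"tx": 0.34,"ty": -0.26,"tz": -0.13},{"tx": 0.34,"ty": -0.26,"tz": -0.13}]'

```text
invalid input at $.deltas[0]: expected keys tx, ty, tz, ax, ay, az, grip
```

Emit:
servo_tool --deltas '[{"tx": 0.34,"ty": -0.26,"tz": -0.13,"ax": 0,"ay": 0,"az": 0,"grip": 0},{"tx": 0.34,"ty": -0.26,"tz": -0.13,"ax": 0,"ay": 0,"az": 0,"grip": 0},{"tx": 0.34,"ty": -0.26,"tz": -0.13,"ax": 0,"ay": 0,"az": 0,"grip": 0},{"tx": 0.34,"ty": -0.26,"tz": -0.13,"ax": 0,"ay": 0,"az": 0,"grip": 0},{"tx": 0.34,"ty": -0.26,"tz": -0.13,"ax": 0,"ay": 0,"az": 0,"grip": 0},{"tx": 0.34,"ty": -0.26,"tz": -0.13,"ax": 0,"ay": 0,"az": 0,"grip": 0},{"tx": 0.34,"ty": -0.26,"tz": -0.13,"ax": 0,"ay": 0,"az": 0,"grip": 0},{"tx": 0.34,"ty": -0.26,"tz": -0.13,"ax": 0,"ay": 0,"az": 0,"grip": 0},{"tx": 0.34,"ty": -0.26,"tz": -0.13,"ax": 0,"ay": 0,"az": 0,"grip": 0},{"tx": 0.34,"ty": -0.26,"tz": -0.13,"ax": 0,"ay": 0,"az": 0,"grip": 0}]'

```text
clock: 1.95
position: [0.4488, -0.2207, 0.3642]
orientation: [3.089, 0.563, 0.009]
contact_force: [0.1, -1.4, -0.2]
finger_gap: 0.0852
gripper_force: 0.0
```

```bash
cat >> h.py <<'E'
def wcloud(env):
    s=env.get_state();c=env.capture("wrist");T=np.eye(4);T[:3,:3]=R.from_rotvec(s["orientation"]).as_matrix();T[:3,3]=s["position"]
    c["pose"]=T@c["mount"];return s,c,cloud(c,c["pose"])
def obl(P,x0):  # fit oblong caddy rim: cx,cy,yaw
    def f(x):
        d=P[:,:2]-x[:2];a=x[2];u=abs(d@[np.cos(a),np.sin(a)]);w=abs(d@[-np.sin(a),np.cos(a)])
        v=d@[np.cos(a),np.sin(a)]
        e=np.minimum(abs(u-.0725),abs(w-.04));return np.minimum(e,abs(v-.007))
    return least_squares(f,x0,loss="soft_l1",f_scale=.002).x
E
python3 - <<'E'
from workcell import env
from h import *
s,c,(P,u,v,col)=wcloud(env);print(s["clock"],s["position"].round(4),psi(s),s["joints"].round(2))
cv2.imwrite("pics/w1.png",c["pixels"][:,:,::-1])
Q=P[(abs(P[:,0]-.512)<.075)&(abs(P[:,1]+.306)<.075)&(P[:,2]>.036)&(P[:,2]<.06)];print("round rim",len(Q),circ(Q,.0605),np.median(Q[:,2]),Q.max(0),Q.min(0))
for n in("top","side","w"):
    p=P if n=="w" else np.load(n+".npz")["P"]
    Q=p[(abs(p[:,0]-.506)<.1)&(abs(p[:,1]+.13)<.075)&(p[:,2]>.038)&(p[:,2]<.06)];print(n,len(Q),obl(Q,[.506,-.131,.33]).round(4))
q=P[(abs(P[:,0]-.51)<.12)&(abs(P[:,1]+.22)<.14)&(P[:,2]<.03)];print(np.histogram(q[:,2],np.arange(0,.03,.002))[0])
delta(s,.46,.22,.36,psi(s))
E
```

```text
1.95 [ 0.4488 -0.2207  0.3642] 0.3607242800866582 [-0.55 -0.04  1.76  0.    1.42  0.66]
round rim 1288 [ 0.51366466 -0.30353862] 0.04542556185859378 [ 0.57716586 -0.24118897  0.04864563] [ 0.4501537  -0.36764463  0.03600082]
top 492 [ 0.5056 -0.1298  0.334 ]
side 499 [ 0.5052 -0.1323  0.331 ]
w 1543 [ 0.5037 -0.1295  0.3285]
[  34    0    0  258 7955 7640  433 4298 4385  317   79   79   93   90]
t [ 0.166  -0.4084  0.0041] a [ 0.002 -0.005 -0.   ] t/.05 8.8 rows rot 0.0
```

Emit:
servo_tool --deltas '[{"tx": 0.17,"ty": -0.41,"tz": 0,"ax": 0,"ay": 0,"az": 0,"grip": 0},{"tx": 0.17,"ty": -0.41,"tz": 0,"ax": 0,"ay": 0,"az": 0,"grip": 0},{"tx": 0.17,"ty": -0.41,"tz": 0,"ax": 0,"ay": 0,"az": 0,"grip": 0},{"tx": 0.17,"ty": -0.41,"tz": 0,"ax": 0,"ay": 0,"az": 0,"grip": 0},{"tx": 0.17,"ty": -0.41,"tz": 0,"ax": 0,"ay": 0,"az": 0,"grip": 0},{"tx": 0.17,"ty": -0.41,"tz": 0,"ax": 0,"ay": 0,"az": 0,"grip": 0},{"tx": 0.17,"ty": -0.41,"tz": 0,"ax": 0,"ay": 0,"az": 0,"grip": 0},{"tx": 0.17,"ty": -0.41,"tz": 0,"ax": 0,"ay": 0,"az": 0,"grip": 0},{"tx": 0.17,"ty": -0.41,"tz": 0,"ax": 0,"ay": 0,"az": 0,"grip": 0},{"tx": 0.17,"ty": -0.41,"tz": 0,"ax": 0,"ay": 0,"az": 0,"grip": 0}]'

```text
clock: 3.0
position: [0.4626, 0.2221, 0.3603]
orientation: [-3.09, -0.559, 0.002]
contact_force: [-0.2, -0.9, -0.1]
finger_gap: 0.0855
gripper_force: 0.0
```

```bash
python3 - <<'E'
from workcell import env
from h import *
s,c,(P,u,v,col)=wcloud(env);print(s["clock"],s["position"].round(4),psi(s),s["joints"].round(2))
cv2.imwrite("pics/w2.png",c["pixels"][:,:,::-1])
def top(P,x,y,r,z0,z1,n=3):
    for _ in range(n):
        Q=P[(np.hypot(P[:,0]-x,P[:,1]-y)<r)&(P[:,2]>z0)&(P[:,2]<z1)]
        if len(Q)<8: return None
        m=(np.percentile(Q,99,0)+np.percentile(Q,1,0))/2;x,y=m[:2]
    return x.round(4),y.round(4),len(Q),Q[:,:2].mean(0).round(4),np.ptp(Q,0).round(3)[:2],np.median(Q[:,2]).round(4)
for t,a in dict(sA=(.555,.112,.03,.1,.115),sB=(.449,.322,.03,.1,.115),sC=(.57,.25,.03,.1,.115),tin=(.65,.18,.05,.13,.15),sjar=(.444,.176,.045,.08,.1),salt=(.551,.383,.03,.06,.1)).items(): print(t,top(P,*a))
Q=P[(np.hypot(P[:,0]-.444,P[:,1]-.05)<.05)&(P[:,2]>.112)&(P[:,2]<.123)];r=cv2.minAreaRect((Q[:,:2]*1e3).astype(np.float32));print(len(Q),r)
from scipy.cluster.vq import kmeans2
K=P[(np.hypot(P[:,0]-.444,P[:,1]-.05)<.05)&(P[:,2]>.142)];k,_=kmeans2(K[:,:2],np.array([[.441,.064],[.446,.039]]));print("corks",k.round(4))
Z=P[(abs(P[:,0]-.6)<.2)&(abs(P[:,1]-.2)<.25)&(P[:,2]<.02)];print("table z",np.median(Z[:,2]))
E
```

```text
3.0 [0.4626 0.2221 0.3603] 0.3582520770217584 [ 0.36 -0.01  1.73  0.    1.41  1.57]
sA (np.float64(0.5538), np.float64(0.1159), 964, array([0.5541, 0.1167]), array([0.043, 0.044]), np.float64(0.1055))
sB (np.float64(0.4476), np.float64(0.3264), 926, array([0.4481, 0.3262]), array([0.044, 0.043]), np.float64(0.1057))
sC (np.float64(0.5686), np.float64(0.2538), 1089, array([0.5686, 0.2538]), array([0.043, 0.043]), np.float64(0.1056))
tin (np.float64(0.6444), np.float64(0.1842), 2804, array([0.6432, 0.1821]), array([0.06 , 0.074]), np.float64(0.1372))
sjar (np.float64(0.4421), np.float64(0.1787), 1799, array([0.4431, 0.1793]), array([0.069, 0.07 ]), np.float64(0.0874))
salt (np.float64(0.5502), np.float64(0.3883), 690, array([0.5501, 0.3857]), array([0.035, 0.034]), np.float64(0.0842))
1271 ((441.7188415527344, 52.57862854003906), (57.21316146850586, 57.216552734375), 13.894990921020508)
corks [[0.4393 0.0661]
 [0.4449 0.0415]]
table z -0.0005640903294371613
```

View pics/w2.png

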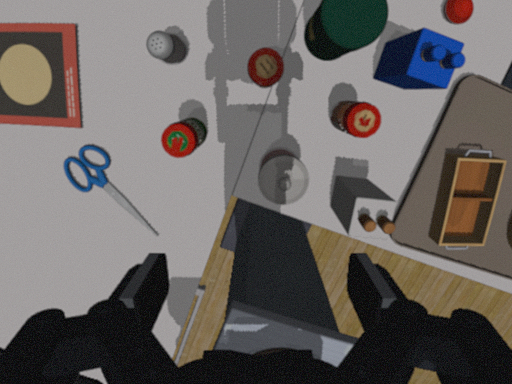

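```bash
cat > d.py <<'E'
import sys
from workcell import env
from h import *
s=env.get_state();print(round(s["clock"],2),s["position"].round(4),"psi",round(np.degrees(psi(s)),2),"F",s["contact_force"].round(1),"gap",s["finger_gap"].round(4))
for a in sys.argv[1:]:
    x,y,z,p=map(float,a.split(","));delta(s,x,y,z,np.radians(p))
E
python3 d.py .551,.386,.15,20.5 .551,.386,.036,20.5
```

```text
Traceback (most recent call last):
  File "d.py", line 4, in <module>
    s=env.get_state();print(round(s["clock"],2),s["position"].round(4),"psi",round(np.degrees(psi(s)),2),"F",s["contact_force"].round(1),"gap",s["finger_gap"].round(4))
                                                                                                                                               ^^^^^^^^^^^^^^^^^^^^^
AttributeError: 'float' object has no attribute 'round'
```

```bash
sed -i 's/s\["finger_gap"\].round(4)/round(s["finger_gap"],4)/' d.py; python3 d.py .551,.386,.15,20.5 .551,.386,.036,20.5
```

```text
3.05 [0.4627 0.2196 0.3603] psi 20.44 F [-0.1 -0.5  1. ] gap 0.0855
t [ 0.1413 -0.1252  0.2099] a [ 0.001  0.002 -0.001] t/.05 5.6 rows rot 0.0
t [ 0.1415 -0.1253  0.3239] a [ 0.001  0.002 -0.001] t/.05 7.5 rows rot 0.0
```

Emit:
servo_tool --deltas '[{"tx": 0.141,"ty": -0.125,"tz": 0.21,"ax": 0,"ay": 0,"az": 0,"grip": 0},{"tx": 0.141,"ty": -0.125,"tz": 0.21,"ax": 0,"ay": 0,"az": 0,"grip": 0},{"tx": 0.141,"ty": -0.125,"tz": 0.21,"ax": 0,"ay": 0,"az": 0,"grip": 0},{"tx": 0.141,"ty": -0.125,"tz": 0.21,"ax": 0,"ay": 0,"az": 0,"grip": 0},{"tx": 0.141,"ty": -0.125,"tz": 0.21,"ax": 0,"ay": 0,"az": 0,"grip": 0},{"tx": 0.141,"ty": -0.125,"tz": 0.21,"ax": 0,"ay": 0,"az": 0,"grip": 0},{"tx": 0.141,"ty": -0.125,"tz": 0.21,"ax": 0,"ay": 0,"az": 0,"grip": 0},{"tx": 0.141,"ty": -0.125,"tz": 0.21,"ax": 0,"ay": 0,"az": 0,"grip": 0},{"tx": 0.141,"ty": -0.125,"tz": 0.21,"ax": 0,"ay": 0,"az": 0,"grip": 0}]'

```text
clock: 3.95
position: [0.553, 0.3834, 0.1532]
orientation: [-3.093, -0.55, -0.003]
contact_force: [0.3, 0.8, 0.5]
finger_gap: 0.0857
gripper_force: 0.0
```

```bash
cat >> h.py <<'E'
def top(P,x,y,r,z0,z1,n=3):
    for _ in range(n):
        Q=P[(np.hypot(P[:,0]-x,P[:,1]-y)<r)&(P[:,2]>z0)&(P[:,2]<z1)]
        if len(Q)<8: return None
        m=(np.percentile(Q,99,0)+np.percentile(Q,1,0))/2;x,y=m[:2]
    return x.round(4),y.round(4),len(Q),np.ptp(Q,0).round(3)[:2].tolist(),np.median(Q[:,2]).round(4)
E
python3 - <<'E'
from workcell import env
from h import *
s,c,(P,u,v,col)=wcloud(env);print(s["clock"],s["position"].round(4),env.get_state()["position"].round(4))
for z in (.03,.055,.07): print(top(P,.551,.386,.03,z,.1))
print(top(P,.448,.3245,.03,.1,.115),top(P,.5695,.252,.03,.1,.115))
E
python3 d.py .551,.386,.036,20.5
```

```text
3.95 [0.553  0.3834 0.1532] [0.5531 0.3838 0.1538]
(np.float64(0.555), np.float64(0.3904), 2547, [0.039, 0.042], np.float64(0.0803))
(np.float64(0.5526), np.float64(0.3899), 1924, [0.035, 0.034], np.float64(0.0838))
(np.float64(0.5522), np.float64(0.3898), 1656, [0.034, 0.034], np.float64(0.085))
(np.float64(0.4577), np.float64(0.3304), 765, [0.028, 0.039], np.float64(0.105)) (np.float64(0.5695), np.float64(0.2548), 2711, [0.044, 0.044], np.float64(0.1054))
4.0 [0.5531 0.3838 0.1538] psi 20.17 F [-0.2 -0.1  0.4] gap 0.0853
t [-0.0016 -0.0028  0.1178] a [-0.    -0.003 -0.006] t/.05 2.4 rows rot 0.0
```

Emit:
servo_tool --deltas '[{"tx": -0.001,"ty": -0.003,"tz": 0.045,"ax": 0,"ay": 0,"az": 0,"grip": 0},{"tx": -0.001,"ty": -0.003,"tz": 0.085,"ax": 0,"ay": 0,"az": 0,"grip": 0},{"tx": -0.001,"ty": -0.003,"tz": 0.117,"ax": 0,"ay": 0,"az": 0,"grip": 0},{"tx": -0.001,"ty": -0.003,"tz": 0.117,"ax": 0,"ay": 0,"az": 0,"grip": 0},{"tx": -0.001,"ty": -0.003,"tz": 0.117,"ax": 0,"ay": 0,"az": 0,"grip": 0.4},{"tx": -0.001,"ty": -0.003,"tz": 0.117,"ax": 0,"ay": 0,"az": 0,"grip": 0.6},{"tx": -0.001,"ty": -0.003,"tz": 0.117,"ax": 0,"ay": 0,"az": 0,"grip": 0.7},{"tx": -0.001,"ty": -0.003,"tz": 0.117,"ax": 0,"ay": 0,"az": 0,"grip": 0.7},{"tx": -0.001,"ty": -0.003,"tz": 0.117,"ax": 0,"ay": 0,"az": 0,"grip": 0.7}]' --newtons 30

```text
clock: 4.9
position: [0.552, 0.3885, 0.038]
orientation: [-3.091, -0.553, -0.008]
contact_force: [-1.1, -1.0, 5.5]
finger_gap: 0.0372
gripper_force: 29.7
```

```bash
cat >> h.py <<'E'
def held(env,hz,r=.03):  # tool-frame position of held object's top, hz = distance band of top behind TCP
    s,c,_=wcloud(env);P,u,v,col=cloud(c,c["mount"]);Q=P[(np.hypot(P[:,0],P[:,1])<r)&(P[:,2]>hz[0])&(P[:,2]<hz[1])]
    print("held",len(Q),((np.percentile(Q,99,0)+np.percentile(Q,1,0))/2).round(4),np.ptp(Q,0).round(3))
E
python3 - <<'E'
from workcell import env
from h import *
held(env,(-.06,-.035))
E
python3 d.py .551,.386,.2,20.5
```

```text
held 8046 [ 0.0025  0.     -0.0471] [0.031 0.056 0.025]
4.95 [0.552  0.3885 0.038 ] psi 20.3 F [ 0.1 -0.9  6.6] gap 0.0375
t [-0.001   0.0019 -0.162 ] a [-0.    -0.005 -0.004] t/.05 3.2 rows rot 0.0
```

```bash
python3 - <<'E'
from workcell import env
import cv2
c=env.capture("wrist");cv2.imwrite("pics/w3.png",cv2.resize(c["pixels"][100:384,130:390,::-1],None,fx=2,fy=2))
E
```

```text
(no output)
```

View pics/w3.png

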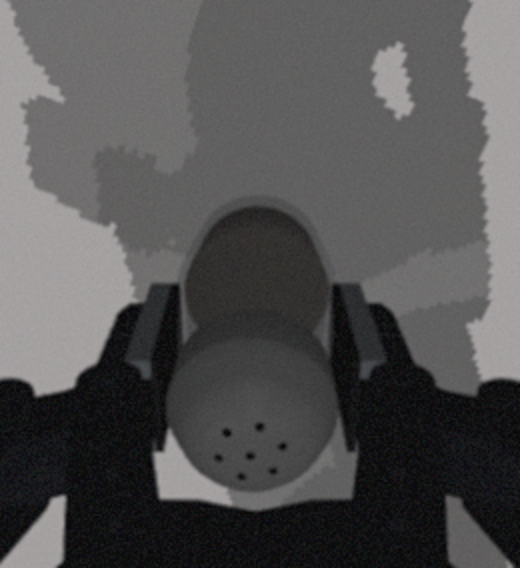

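Emit:
servo_tool --deltas '[{"tx": 0,"ty": 0,"tz": -0.02,"ax": 0,"ay": 0,"az": 0,"grip": 0.7},{"tx": 0,"ty": 0,"tz": -0.06,"ax": 0,"ay": 0,"az": 0,"grip": 0.7},{"tx": 0,"ty": 0,"tz": -0.11,"ax": 0,"ay": 0,"az": 0,"grip": 0.7},{"tx": 0,"ty": 0,"tz": -0.16,"ax": 0,"ay": 0,"az": 0,"grip": 0.7},{"tx": 0,"ty": 0,"tz": -0.2,"ax": 0,"ay": 0,"az": 0,"grip": 0.7},{"tx": -0.01,"ty": 0.02,"tz": -0.2,"ax": 0,"ay": 0,"az": 0,"grip": 0.7},{"tx": -0.03,"ty": 0.06,"tz": -0.2,"ax": 0,"ay": 0,"az": 0,"grip": 0.7},{"tx": -0.05,"ty": 0.1,"tz": -0.2,"ax": 0,"ay": 0,"az": 0,"grip": 0.7},{"tx": -0.07,"ty": 0.14,"tz": -0.2,"ax": 0,"ay": 0,"az": 0,"grip": 0.7},{"tx": -0.09,"ty": 0.18,"tz": -0.2,"ax": 0,"ay": 0,"az": 0,"grip": 0.7}]'

```text
clock: 6.0
position: [0.5275, 0.186, 0.2356]
orientation: [3.092, 0.554, 0.004]
contact_force: [0.3, -0.7, -1.8]
finger_gap: 0.0375
gripper_force: 30.0
```

Emit:
servo_tool --deltas '[{"tx": -0.216,"ty": 0.457,"tz": 0,"ax": 0,"ay": 0,"az": 0,"grip": 0.7},{"tx": -0.216,"ty": 0.457,"tz": 0,"ax": 0,"ay": 0,"az": 0,"grip": 0.7},{"tx": -0.216,"ty": 0.457,"tz": 0,"ax": 0,"ay": 0,"az": 0,"grip": 0.7},{"tx": -0.216,"ty": 0.457,"tz": 0,"ax": 0,"ay": 0,"az": 0,"grip": 0.7},{"tx": -0.216,"ty": 0.457,"tz": 0,"ax": 0,"ay": 0,"az": 0,"grip": 0.7},{"tx": -0.216,"ty": 0.457,"tz": 0,"ax": 0,"ay": 0,"az": 0,"grip": 0.7},{"tx": -0.216,"ty": 0.457,"tz": 0,"ax": 0,"ay": 0,"az": 0,"grip": 0.7},{"tx": -0.216,"ty": 0.457,"tz": 0,"ax": 0,"ay": 0,"az": 0,"grip": 0.7},{"tx": -0.216,"ty": 0.457,"tz": 0,"ax": 0,"ay": 0,"az": 0,"grip": 0.7},{"tx": -0.216,"ty": 0.457,"tz": 0,"ax": 0,"ay": 0,"az": 0,"grip": 0.7}]'

```text
clock: 7.0
position: [0.4837, -0.3128, 0.2358]
orientation: [3.091, 0.552, 0.003]
contact_force: [1.3, -0.1, -0.6]
finger_gap: 0.0371
gripper_force: 30.0
```

Emit:
servo_tool --deltas '[{"tx": -0.004,"ty": 0.008,"tz": 0.05,"ax": 0,"ay": 0,"az": 0,"grip": 0.7},{"tx": -0.004,"ty": 0.008,"tz": 0.05,"ax": 0,"ay": 0,"az": 0,"grip": 0.7},{"tx": -0.004,"ty": 0.008,"tz": 0.05,"ax": 0,"ay": 0,"az": 0,"grip": 0.7},{"tx": -0.004,"ty": 0.008,"tz": 0.05,"ax": 0,"ay": 0,"az": 0,"grip": 0.7}]'

```text
clock: 7.4
position: [0.4841, -0.3194, 0.1863]
orientation: [3.09, 0.554, 0.003]
contact_force: [0.8, 0.0, -1.4]
finger_gap: 0.0374
gripper_force: 30.3
```

```bash
cat >> h.py <<'E'
def rim(P,zs=.04,ze=.052):
    Q=P[(abs(P[:,0]-.514)<.075)&(abs(P[:,1]+.305)<.075)&(P[:,2]>zs)&(P[:,2]<ze)]
    d=np.hypot(Q[:,0]-.514,Q[:,1]+.305);Q=Q[(d>.05)&(d<.07)]
    return len(Q),circ(Q,.0605).round(4),np.median(Q[:,2]).round(4)
E
python3 - <<'E'
from workcell import env
from h import *
s,c,(P,u,v,col)=wcloud(env);print(s["position"].round(4),rim(P))
cv2.imwrite("pics/w4.png",c["pixels"][:,:,::-1])
held(env,(-.06,-.04),.022)
c=env.capture("side")
P=cloud(c,c["pose"])[0];print(rim(P))
E
python3 d.py .4861,-.3152,.054,20.5
```

```text
[ 0.4841 -0.3194  0.1863] (2714, array([ 0.5141, -0.3046]), np.float64(0.0456))
held 4962 [ 0.0021  0.0009 -0.0472] [0.03  0.042 0.018]
(342, array([ 0.5143, -0.307 ]), np.float64(0.0459))
7.55 [ 0.4844 -0.3194  0.1866] psi 20.37 F [-0.5  0.3 -0.2] gap 0.0375
t [ 0.0027 -0.0038  0.1326] a [ 0.003 -0.002 -0.002] t/.05 2.7 rows rot 0.0
```

View pics/w4.png

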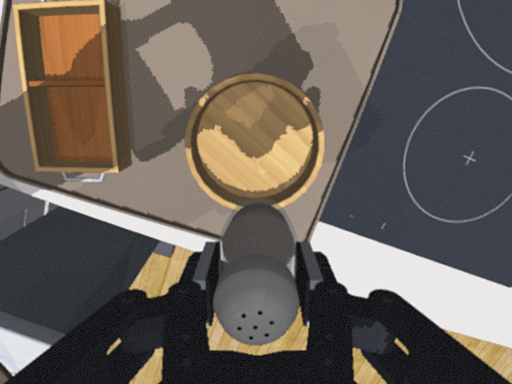

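Emit:
servo_tool --deltas '[{"tx": 0.002,"ty": -0.0035,"tz": 0.04,"ax": 0,"ay": 0,"az": 0,"grip": 0.7},{"tx": 0.002,"ty": -0.0035,"tz": 0.08,"ax": 0,"ay": 0,"az": 0,"grip": 0.7},{"tx": 0.002,"ty": -0.0035,"tz": 0.11,"ax": 0,"ay": 0,"az": 0,"grip": 0.7},{"tx": 0.002,"ty": -0.0035,"tz": 0.122,"ax": 0,"ay": 0,"az": 0,"grip": 0.7},{"tx": 0.002,"ty": -0.0035,"tz": 0.127,"ax": 0,"ay": 0,"az": 0,"grip": 0.7},{"tx": 0.002,"ty": -0.0035,"tz": 0.13,"ax": 0,"ay": 0,"az": 0,"grip": 0.7},{"tx": 0.002,"ty": -0.0035,"tz": 0.13,"ax": 0,"ay": 0,"az": 0,"grip": 0.7},{"tx": 0.002,"ty": -0.0035,"tz": 0.13,"ax": 0,"ay": 0,"az": 0,"grip": 0.7}]'

```text
clock: 8.35
position: [0.4848, -0.3165, 0.056]
orientation: [3.09, 0.553, 0.003]
contact_force: [0.3, 0.6, -0.4]
finger_gap: 0.0371
gripper_force: 30.3
```

```bash
python3 d.py .4855,-.3155,.054,20.5
```

```text
8.35 [ 0.4848 -0.3165  0.056 ] psi 20.28 F [ 0.3  0.6 -0.4] gap 0.0371
t [ 0.001  -0.0007  0.002 ] a [ 0.003 -0.002 -0.004] t/.05 0.0 rows rot 0.0
```

Emit:
servo_tool --deltas '[{"tx": 0.001,"ty": -0.001,"tz": 0.001,"ax": 0,"ay": 0,"az": 0,"grip": 0.7},{"tx": 0.001,"ty": -0.001,"tz": 0.001,"ax": 0,"ay": 0,"az": 0,"grip": 0.7},{"tx": 0.001,"ty": -0.001,"tz": 0.002,"ax": 0,"ay": 0,"az": 0,"grip": 0.7},{"tx": 0.001,"ty": -0.001,"tz": 0.002,"ax": 0,"ay": 0,"az": 0,"grip": 0.7}]'

```text
clock: 8.75
position: [0.4851, -0.3152, 0.0545]
orientation: [3.091, 0.553, 0.002]
contact_force: [-1.5, -0.0, 9.9]
finger_gap: 0.0373
gripper_force: 31.8
```

Emit:
servo_tool --deltas '[{"tx": 0,"ty": 0,"tz": 0,"ax": 0,"ay": 0,"az": 0,"grip": 0.5},{"tx": 0,"ty": 0,"tz": 0,"ax": 0,"ay": 0,"az": 0,"grip": 0.35},{"tx": 0,"ty": 0,"tz": 0,"ax": 0,"ay": 0,"az": 0,"grip": 0.2},{"tx": 0,"ty": 0,"tz": -0.01,"ax": 0,"ay": 0,"az": 0,"grip": 0.1},{"tx": 0,"ty": 0,"tz": -0.05,"ax": 0,"ay": 0,"az": 0,"grip": 0},{"tx": 0,"ty": 0,"tz": -0.1,"ax": 0,"ay": 0,"az": 0,"grip": 0},{"tx": 0,"ty": 0,"tz": -0.14,"ax": 0,"ay": 0,"az": 0,"grip": 0},{"tx": 0,"ty": 0,"tz": -0.15,"ax": 0,"ay": 0,"az": 0,"grip": 0},{"tx": 0,"ty": 0,"tz": -0.15,"ax": 0,"ay": 0,"az": 0,"grip": 0}]'

```text
clock: 9.65
position: [0.4857, -0.3154, 0.2055]
orientation: [3.088, 0.552, 0.006]
contact_force: [0.6, 0.1, 0.0]
finger_gap: 0.0852
gripper_force: 0.0
```

```bash
python3 - <<'E'
from workcell import env
from h import *
s,c,(P,u,v,col)=wcloud(env);print(s["position"].round(4),rim(P))
for z in (.05,.07,.085):print(top(P,.486,-.315,.03,z,.12))
for n in ("side","top"):
    c=env.capture(n);P=cloud(c,c["pose"])[0];print(n,rim(P),top(P,.486,-.315,.03,.085,.12))
E
python3 d.py .570,.253,.22,-39.5 
```

```text
[ 0.4857 -0.3154  0.2055] (2410, array([ 0.5141, -0.3045]), np.float64(0.0455))
(np.float64(0.4871), np.float64(-0.313), 1850, [0.039, 0.042], np.float64(0.0979))
(np.float64(0.4853), np.float64(-0.3136), 1468, [0.035, 0.035], np.float64(0.1005))
(np.float64(0.4847), np.float64(-0.3137), 1272, [0.034, 0.034], np.float64(0.1015))
side (391, array([ 0.5145, -0.3072]), np.float64(0.0458)) (np.float64(0.4834), np.float64(-0.3167), 166, [0.031, 0.03], np.float64(0.1008))
top (332, array([ 0.515 , -0.3052]), np.float64(0.0467)) (np.float64(0.4827), np.float64(-0.3134), 82, [0.029, 0.033], np.float64(0.099))
9.8 [ 0.4829 -0.3133  0.2002] psi 20.27 F [-0.3  0.3 -0.5] gap 0.0856
t [ 0.2779 -0.5011 -0.0187] a [-0.002  0.004  1.043] t/.05 11.5 rows rot 7.0
```

Emit:
servo_tool --deltas '[{"tx": 0.278,"ty": -0.501,"tz": -0.02,"ax": 0,"ay": 0,"az": 1.043,"grip": 0},{"tx": 0.278,"ty": -0.501,"tz": -0.02,"ax": 0,"ay": 0,"az": 1.043,"grip": 0},{"tx": 0.278,"ty": -0.501,"tz": -0.02,"ax": 0,"ay": 0,"az": 1.043,"grip": 0},{"tx": 0.278,"ty": -0.501,"tz": -0.02,"ax": 0,"ay": 0,"az": 1.043,"grip": 0},{"tx": 0.278,"ty": -0.501,"tz": -0.02,"ax": 0,"ay": 0,"az": 1.043,"grip": 0},{"tx": 0.278,"ty": -0.501,"tz": -0.02,"ax": 0,"ay": 0,"az": 1.043,"grip": 0},{"tx": 0.278,"ty": -0.501,"tz": -0.02,"ax": 0,"ay": 0,"az": 1.043,"grip": 0},{"tx": 0.278,"ty": -0.501,"tz": -0.02,"ax": 0,"ay": 0,"az": 1.043,"grip": 0},{"tx": 0.278,"ty": -0.501,"tz": -0.02,"ax": 0,"ay": 0,"az": 1.043,"grip": 0},{"tx": 0.278,"ty": -0.501,"tz": -0.02,"ax": 0,"ay": 0,"az": 1.043,"grip": 0}]'

```text
clock: 10.8
position: [0.5546, 0.153, 0.2159]
orientation: [2.954, -1.061, -0.007]
contact_force: [1.2, 0.4, 1.0]
finger_gap: 0.0855
gripper_force: 0.0
```

```bash
python3 d.py .570,.253,.2,-39.5
```

```text
10.8 [0.5546 0.153  0.2159] psi -39.5 F [1.2 0.4 1. ] gap 0.0855
t [-0.0517 -0.0871  0.0157] a [0.004 0.003 0.   ] t/.05 2.0 rows rot 0.0
```

Emit:
servo_tool --deltas '[{"tx": -0.05,"ty": -0.08,"tz": 0.01,"ax": 0,"ay": 0,"az": 0,"grip": 0},{"tx": -0.05,"ty": -0.08,"tz": 0.01,"ax": 0,"ay": 0,"az": 0,"grip": 0},{"tx": -0.05,"ty": -0.08,"tz": 0.01,"ax": 0,"ay": 0,"az": 0,"grip": 0},{"tx": -0.05,"ty": -0.08,"tz": 0.01,"ax": 0,"ay": 0,"az": 0,"grip": 0},{"tx": -0.05,"ty": -0.08,"tz": 0.01,"ax": 0,"ay": 0,"az": 0,"grip": 0}]'

```text
clock: 11.3
position: [0.5674, 0.2436, 0.2068]
orientation: [2.954, -1.061, -0.004]
contact_force: [0.4, -0.1, -0.4]
finger_gap: 0.0855
gripper_force: 0.0
```

```bash
python3 - <<'E'
from workcell import env
from h import *
s,c,(P,u,v,col)=wcloud(env);print(s["position"].round(4))
print(top(P,.570,.253,.03,.1,.115),top(P,.5545,.114,.03,.1,.115))
E
python3 d.py .5695,.253,.072,-39.5
```

```text
[0.5674 0.2436 0.2068]
(np.float64(0.5696), np.float64(0.2527), 2124, [0.043, 0.044], np.float64(0.1055)) (np.float64(0.5543), np.float64(0.1163), 2631, [0.044, 0.044], np.float64(0.1056))
11.35 [0.5678 0.2434 0.2074] psi -39.56 F [ 0.9 -0.3  0.7] gap 0.0855
t [-0.0047 -0.0088  0.1354] a [ 0.002  0.001 -0.001] t/.05 2.7 rows rot 0.0
```

Emit:
servo_tool --deltas '[{"tx": -0.0045,"ty": -0.009,"tz": 0.04,"ax": 0,"ay": 0,"az": 0,"grip": 0},{"tx": -0.0045,"ty": -0.009,"tz": 0.08,"ax": 0,"ay": 0,"az": 0,"grip": 0},{"tx": -0.0045,"ty": -0.009,"tz": 0.115,"ax": 0,"ay": 0,"az": 0,"grip": 0},{"tx": -0.0045,"ty": -0.009,"tz": 0.135,"ax": 0,"ay": 0,"az": 0,"grip": 0},{"tx": -0.0045,"ty": -0.009,"tz": 0.135,"ax": 0,"ay": 0,"az": 0,"grip": 0},{"tx": -0.0045,"ty": -0.009,"tz": 0.135,"ax": 0,"ay": 0,"az": 0,"grip": 0.35},{"tx": -0.0045,"ty": -0.009,"tz": 0.135,"ax": 0,"ay": 0,"az": 0,"grip": 0.5},{"tx": -0.0045,"ty": -0.009,"tz": 0.135,"ax": 0,"ay": 0,"az": 0,"grip": 0.65},{"tx": -0.0045,"ty": -0.009,"tz": 0.135,"ax": 0,"ay": 0,"az": 0,"grip": 0.65}]' --newtons 30

```text
clock: 12.25
position: [0.5723, 0.2549, 0.0762]
orientation: [-2.955, 1.061, -0.004]
contact_force: [-1.1, -1.3, 5.5]
finger_gap: 0.0436
gripper_force: 30.0
```

```bash
python3 - <<'E'
from workcell import env
from h import *
held(env,(-.045,-.028),.024)
E
python3 d.py .5373,-.3238,.24,-39.5
```

```text
held 7740 [-0.0007  0.     -0.0343] [0.044 0.047 0.017]
12.3 [0.5723 0.2549 0.0762] psi -39.47 F [-1.3 -1.6  6.1] gap 0.0435
t [ 0.3413  0.4685 -0.1643] a [-0.003 -0.002  0.   ] t/.05 12.0 rows rot 0.0
```

Emit:
servo_tool --deltas '[{"tx": 0,"ty": 0,"tz": -0.02,"ax": 0,"ay": 0,"az": 0,"grip": 0.65},{"tx": 0,"ty": 0,"tz": -0.06,"ax": 0,"ay": 0,"az": 0,"grip": 0.65},{"tx": 0,"ty": 0,"tz": -0.11,"ax": 0,"ay": 0,"az": 0,"grip": 0.65},{"tx": 0,"ty": 0,"tz": -0.15,"ax": 0,"ay": 0,"az": 0,"grip": 0.65},{"tx": 0.01,"ty": 0.014,"tz": -0.17,"ax": 0,"ay": 0,"az": 0,"grip": 0.65},{"tx": 0.03,"ty": 0.041,"tz": -0.175,"ax": 0,"ay": 0,"az": 0,"grip": 0.65},{"tx": 0.341,"ty": 0.468,"tz": -0.175,"ax": 0,"ay": 0,"az": 0,"grip": 0.65},{"tx": 0.341,"ty": 0.468,"tz": -0.175,"ax": 0,"ay": 0,"az": 0,"grip": 0.65},{"tx": 0.341,"ty": 0.468,"tz": -0.175,"ax": 0,"ay": 0,"az": 0,"grip": 0.65},{"tx": 0.341,"ty": 0.468,"tz": -0.175,"ax": 0,"ay": 0,"az": 0,"grip": 0.65}]'

```text
clock: 13.3
position: [0.5555, 0.0028, 0.2491]
orientation: [-2.957, 1.06, -0.002]
contact_force: [1.1, -0.2, -0.4]
finger_gap: 0.0438
gripper_force: 30.9
```

```bash
python3 d.py .5373,-.3241,.23,-39.5
```

```text
13.3 [0.5555 0.0028 0.2491] psi -39.44 F [ 1.1 -0.2 -0.4] gap 0.0438
t [0.1936 0.264  0.0191] a [-0.001 -0.001  0.001] t/.05 6.6 rows rot 0.0
```

Emit:
servo_tool --deltas '[{"tx": 0.182,"ty": 0.248,"tz": 0.02,"ax": 0,"ay": 0,"az": 0,"grip": 0.65},{"tx": 0.182,"ty": 0.248,"tz": 0.02,"ax": 0,"ay": 0,"az": 0,"grip": 0.65},{"tx": 0.182,"ty": 0.248,"tz": 0.02,"ax": 0,"ay": 0,"az": 0,"grip": 0.65},{"tx": 0.182,"ty": 0.248,"tz": 0.02,"ax": 0,"ay": 0,"az": 0,"grip": 0.65},{"tx": 0.182,"ty": 0.248,"tz": 0.02,"ax": 0,"ay": 0,"az": 0,"grip": 0.65},{"tx": 0.182,"ty": 0.248,"tz": 0.02,"ax": 0,"ay": 0,"az": 0,"grip": 0.65},{"tx": 0.182,"ty": 0.248,"tz": 0.02,"ax": 0,"ay": 0,"az": 0,"grip": 0.65},{"tx": 0.182,"ty": 0.248,"tz": 0.02,"ax": 0,"ay": 0,"az": 0,"grip": 0.65},{"tx": 0.182,"ty": 0.248,"tz": 0.02,"ax": 0,"ay": 0,"az": 0,"grip": 0.65},{"tx": 0.182,"ty": 0.248,"tz": 0.02,"ax": 0,"ay": 0,"az": 0,"grip": 0.65}]'

```text
clock: 14.3
position: [0.5389, -0.3009, 0.2288]
orientation: [-2.957, 1.058, 0.001]
contact_force: [-0.9, 0.0, -0.9]
finger_gap: 0.0432
gripper_force: 31.0
```

```bash
python3 - <<'E'
from workcell import env
from h import *
s,c,(P,u,v,col)=wcloud(env);print(s["position"].round(4),rim(P),top(P,.485,-.3145,.025,.085,.12))
held(env,(-.045,-.028),.024)
cv2.imwrite("pics/w5.png",c["pixels"][:,:,::-1])
E
python3 d.py .5373,-.3241,.0925,-39.5
```

```text
[ 0.5389 -0.3009  0.2288] (1344, array([ 0.514 , -0.3049]), np.float64(0.0456)) (np.float64(0.4853), np.float64(-0.3175), 818, [0.034, 0.03], np.float64(0.1021))
held 7716 [-0.0009  0.     -0.0342] [0.044 0.048 0.017]
14.4 [ 0.5391 -0.3011  0.229 ] psi -39.36 F [-0.5  0.1 -0.2] gap 0.0437
t [0.0132 0.019  0.1364] a [-0.     0.     0.002] t/.05 2.8 rows rot 0.0
```

View pics/w5.png

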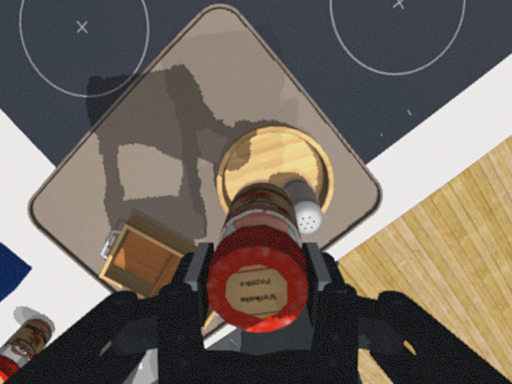

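Emit:
servo_tool --deltas '[{"tx": 0.0135,"ty": 0.019,"tz": 0.03,"ax": 0,"ay": 0,"az": 0,"grip": 0.65},{"tx": 0.0135,"ty": 0.019,"tz": 0.06,"ax": 0,"ay": 0,"az": 0,"grip": 0.65},{"tx": 0.0135,"ty": 0.019,"tz": 0.09,"ax": 0,"ay": 0,"az": 0,"grip": 0.65},{"tx": 0.0135,"ty": 0.019,"tz": 0.11,"ax": 0,"ay": 0,"az": 0,"grip": 0.65},{"tx": 0.0135,"ty": 0.019,"tz": 0.124,"ax": 0,"ay": 0,"az": 0,"grip": 0.65},{"tx": 0.0135,"ty": 0.019,"tz": 0.13,"ax": 0,"ay": 0,"az": 0,"grip": 0.65},{"tx": 0.0135,"ty": 0.019,"tz": 0.133,"ax": 0,"ay": 0,"az": 0,"grip": 0.65},{"tx": 0.0135,"ty": 0.019,"tz": 0.133,"ax": 0,"ay": 0,"az": 0,"grip": 0.65},{"tx": 0.0135,"ty": 0.019,"tz": 0.133,"ax": 0,"ay": 0,"az": 0,"grip": 0.65}]'

```text
clock: 15.3
position: [0.538, -0.3266, 0.0971]
orientation: [2.956, -1.061, 0.004]
contact_force: [-1.0, -0.1, 0.1]
finger_gap: 0.0435
gripper_force: 31.0
```

Emit:
servo_tool --deltas '[{"tx": -0.002,"ty": -0.0015,"tz": 0.002,"ax": 0,"ay": 0,"az": 0,"grip": 0.65},{"tx": -0.002,"ty": -0.0015,"tz": 0.003,"ax": 0,"ay": 0,"az": 0,"grip": 0.65},{"tx": -0.002,"ty": -0.0015,"tz": 0.004,"ax": 0,"ay": 0,"az": 0,"grip": 0.65},{"tx": -0.002,"ty": -0.0015,"tz": 0.004,"ax": 0,"ay": 0,"az": 0,"grip": 0.65},{"tx": -0.002,"ty": -0.0015,"tz": 0.004,"ax": 0,"ay": 0,"az": 0,"grip": 0.65}]'

```text
clock: 15.8
position: [0.5371, -0.3241, 0.0929]
orientation: [2.957, -1.061, 0.003]
contact_force: [-1.5, 1.5, 4.5]
finger_gap: 0.0437
gripper_force: 31.3
```

Contact (4.5 N up). Release and rise.

Emit:
servo_tool --deltas '[{"tx": 0,"ty": 0,"tz": 0,"ax": 0,"ay": 0,"az": 0,"grip": 0.45},{"tx": 0,"ty": 0,"tz": 0,"ax": 0,"ay": 0,"az": 0,"grip": 0.3},{"tx": 0,"ty": 0,"tz": 0,"ax": 0,"ay": 0,"az": 0,"grip": 0.2},{"tx": 0,"ty": 0,"tz": -0.01,"ax": 0,"ay": 0,"az": 0,"grip": 0.1},{"tx": 0,"ty": 0,"tz": -0.05,"ax": 0,"ay": 0,"az": 0,"grip": 0},{"tx": 0,"ty": 0,"tz": -0.1,"ax": 0,"ay": 0,"az": 0,"grip": 0},{"tx": 0,"ty": 0,"tz": -0.13,"ax": 0,"ay": 0,"az": 0,"grip": 0},{"tx": 0,"ty": 0,"tz": -0.13,"ax": 0,"ay": 0,"az": 0,"grip": 0},{"tx": 0,"ty": 0,"tz": -0.13,"ax": 0,"ay": 0,"az": 0,"grip": 0},{"tx": 0,"ty": 0,"tz": -0.13,"ax": 0,"ay": 0,"az": 0,"grip": 0}]'

```text
clock: 16.8
position: [0.5354, -0.3229, 0.2202]
orientation: [-2.956, 1.061, 0.005]
contact_force: [-0.3, 1.4, 0.0]
finger_gap: 0.0853
gripper_force: 0.0
```

```bash
python3 - <<'E'
from workcell import env
from h import *
s,c,(P,u,v,col)=wcloud(env);print(s["position"].round(4),rim(P),top(P,.485,-.3145,.025,.085,.11),top(P,.5373,-.3241,.025,.115,.13))
for n in ("side","top"):
    c=env.capture(n);P=cloud(c,c["pose"])[0];print(n,rim(P),top(P,.485,-.315,.025,.085,.12),top(P,.5373,-.3241,.025,.115,.13))
E
python3 d.py .5545,.1145,.20,80.5 .448,.3245,.2,80.5
```

```text
[ 0.5354 -0.3229  0.2202] (1955, array([ 0.5142, -0.3054]), np.float64(0.0455)) (np.float64(0.4856), np.float64(-0.3153), 1041, [0.033, 0.034], np.float64(0.1013)) (np.float64(0.5338), np.float64(-0.3262), 2223, [0.044, 0.044], np.float64(0.1221))
side (392, array([ 0.5147, -0.3071]), np.float64(0.0458)) (np.float64(0.4833), np.float64(-0.3167), 166, [0.031, 0.032], np.float64(0.1008)) (np.float64(0.5326), np.float64(-0.3301), 249, [0.044, 0.036], np.float64(0.1219))
top (305, array([ 0.5149, -0.3051]), np.float64(0.0465)) (np.float64(0.4853), np.float64(-0.3142), 167, [0.033, 0.034], np.float64(0.1023)) (np.float64(0.5342), np.float64(-0.3257), 242, [0.039, 0.043], np.float64(0.1235))
16.95 [ 0.5354 -0.3229  0.2195] psi -39.49 F [-0.4  0.4  0.2] gap 0.0852
t [-0.2633 -0.3497  0.0205] a [-0.004  0.003 -2.094] t/.05 8.8 rows rot 14.0
t [-0.479  -0.4441  0.0213] a [-0.004  0.003 -2.094] t/.05 13.1 rows rot 14.0
```

Emit:
servo_tool --deltas '[{"tx": -0.479,"ty": -0.444,"tz": 0.01,"ax": 0,"ay": 0,"az": -2.015,"grip": 0},{"tx": -0.479,"ty": -0.444,"tz": 0.01,"ax": 0,"ay": 0,"az": -2.015,"grip": 0},{"tx": -0.479,"ty": -0.444,"tz": 0.01,"ax": 0,"ay": 0,"az": -2.015,"grip": 0},{"tx": -0.479,"ty": -0.444,"tz": 0.01,"ax": 0,"ay": 0,"az": -2.015,"grip": 0},{"tx": -0.479,"ty": -0.444,"tz": 0.01,"ax": 0,"ay": 0,"az": -2.015,"grip": 0},{"tx": -0.479,"ty": -0.444,"tz": 0.01,"ax": 0,"ay": 0,"az": -2.015,"grip": 0},{"tx": -0.479,"ty": -0.444,"tz": 0.01,"ax": 0,"ay": 0,"az": -2.015,"grip": 0},{"tx": -0.479,"ty": -0.444,"tz": 0.01,"ax": 0,"ay": 0,"az": -2.015,"grip": 0},{"tx": -0.479,"ty": -0.444,"tz": 0.01,"ax": 0,"ay": 0,"az": -2.015,"grip": 0},{"tx": -0.479,"ty": -0.444,"tz": 0.01,"ax": 0,"ay": 0,"az": -2.015,"grip": 0}]'

```text
clock: 17.95
position: [0.4684, 0.1736, 0.2131]
orientation: [-2.883, -1.248, 0.002]
contact_force: [0.6, -0.4, -0.7]
finger_gap: 0.085
gripper_force: 0.0
```

```bash
python3 d.py .448,.3245,.2,76
```

```text
17.95 [0.4684 0.1736 0.2131] psi 46.8 F [ 0.6 -0.4 -0.7] gap 0.085
t [ 0.0961 -0.1182  0.0131] a [-0.001  0.001 -0.51 ] t/.05 3.1 rows rot 3.4
```

Emit:
servo_tool --deltas '[{"tx": 0.085,"ty": -0.103,"tz": 0.012,"ax": 0,"ay": 0,"az": -0.46,"grip": 0},{"tx": 0.085,"ty": -0.103,"tz": 0.012,"ax": 0,"ay": 0,"az": -0.46,"grip": 0},{"tx": 0.085,"ty": -0.103,"tz": 0.012,"ax": 0,"ay": 0,"az": -0.46,"grip": 0},{"tx": 0.085,"ty": -0.103,"tz": 0.012,"ax": 0,"ay": 0,"az": -0.46,"grip": 0},{"tx": 0.085,"ty": -0.103,"tz": 0.012,"ax": 0,"ay": 0,"az": -0.46,"grip": 0},{"tx": 0.085,"ty": -0.103,"tz": 0.012,"ax": 0,"ay": 0,"az": -0.46,"grip": 0},{"tx": 0.085,"ty": -0.103,"tz": 0.012,"ax": 0,"ay": 0,"az": -0.46,"grip": 0},{"tx": 0.085,"ty": -0.103,"tz": 0.012,"ax": 0,"ay": 0,"az": -0.46,"grip": 0}]'

```text
clock: 18.75
position: [0.4539, 0.3032, 0.2022]
orientation: [2.531, 1.861, 0.0]
contact_force: [-0.1, -0.9, 0.0]
finger_gap: 0.0856
gripper_force: 0.0
```

```bash
python3 - <<'E'
from workcell import env
from h import *
s,c,(P,u,v,col)=wcloud(env);print(s["position"].round(4))
print(top(P,.448,.3245,.03,.1,.115))
E
python3 d.py .4478,.3235,.072,76
```

```text
[0.4539 0.3032 0.2022]
(np.float64(0.4476), np.float64(0.3272), 2334, [0.044, 0.042], np.float64(0.1056))
18.8 [0.4539 0.3034 0.2022] psi 72.69 F [ 0.3 -0.3 -0.6] gap 0.0854
t [ 0.0174 -0.0118  0.1302] a [ 0.    -0.    -0.058] t/.05 2.6 rows rot 0.4
```

Emit:
servo_tool --deltas '[{"tx": 0.019,"ty": -0.0115,"tz": 0.04,"ax": 0,"ay": 0,"az": -0.058,"grip": 0},{"tx": 0.019,"ty": -0.0115,"tz": 0.08,"ax": 0,"ay": 0,"az": -0.058,"grip": 0},{"tx": 0.019,"ty": -0.0115,"tz": 0.11,"ax": 0,"ay": 0,"az": -0.058,"grip": 0},{"tx": 0.019,"ty": -0.0115,"tz": 0.13,"ax": 0,"ay": 0,"az": -0.058,"grip": 0},{"tx": 0.019,"ty": -0.0115,"tz": 0.13,"ax": 0,"ay": 0,"az": -0.058,"grip": 0},{"tx": 0.019,"ty": -0.0115,"tz": 0.13,"ax": 0,"ay": 0,"az": -0.058,"grip": 0.35},{"tx": 0.019,"ty": -0.0115,"tz": 0.13,"ax": 0,"ay": 0,"az": -0.058,"grip": 0.5},{"tx": 0.019,"ty": -0.0115,"tz": 0.13,"ax": 0,"ay": 0,"az": -0.058,"grip": 0.65},{"tx": 0.019,"ty": -0.0115,"tz": 0.13,"ax": 0,"ay": 0,"az": -0.058,"grip": 0.65}]' --newtons 30

```text
clock: 19.7
position: [0.4496, 0.3268, 0.0741]
orientation: [2.473, 1.937, 0.006]
contact_force: [-0.2, 0.2, 4.7]
finger_gap: 0.0439
gripper_force: 30.3
```

```bash
python3 - <<'E'
from workcell import env
from h import *
held(env,(-.045,-.028),.024)
E
python3 d.py .5216,-.2754,.24,76
```

```text
held 8014 [ 0.0005 -0.0004 -0.0341] [0.044 0.047 0.016]
19.75 [0.4496 0.3268 0.0741] psi 76.13 F [-0.3 -0.3  6.2] gap 0.0438
t [-0.567   0.2147 -0.1668] a [ 0.003 -0.003  0.002] t/.05 12.6 rows rot 0.0
```

Emit:
servo_tool --deltas '[{"tx": 0,"ty": 0,"tz": -0.02,"ax": 0,"ay": 0,"az": 0,"grip": 0.65},{"tx": 0,"ty": 0,"tz": -0.06,"ax": 0,"ay": 0,"az": 0,"grip": 0.65},{"tx": 0,"ty": 0,"tz": -0.11,"ax": 0,"ay": 0,"az": 0,"grip": 0.65},{"tx": 0,"ty": 0,"tz": -0.155,"ax": 0,"ay": 0,"az": 0,"grip": 0.65},{"tx": -0.015,"ty": 0.006,"tz": -0.175,"ax": 0,"ay": 0,"az": 0,"grip": 0.65},{"tx": -0.05,"ty": 0.019,"tz": -0.18,"ax": 0,"ay": 0,"az": 0,"grip": 0.65},{"tx": -0.09,"ty": 0.034,"tz": -0.18,"ax": 0,"ay": 0,"az": 0,"grip": 0.65},{"tx": -0.13,"ty": 0.049,"tz": -0.18,"ax": 0,"ay": 0,"az": 0,"grip": 0.65},{"tx": -0.17,"ty": 0.064,"tz": -0.18,"ax": 0,"ay": 0,"az": 0,"grip": 0.65},{"tx": -0.21,"ty": 0.08,"tz": -0.18,"ax": 0,"ay": 0,"az": 0,"grip": 0.65}]'

```text
clock: 20.75
position: [0.4749, 0.1013, 0.2521]
orientation: [2.473, 1.938, 0.0]
contact_force: [1.1, -0.2, -1.1]
finger_gap: 0.0437
gripper_force: 31.1
```

Emit:
servo_tool --deltas '[{"tx": -0.355,"ty": 0.135,"tz": 0.02,"ax": 0,"ay": 0,"az": 0,"grip": 0.65},{"tx": -0.355,"ty": 0.135,"tz": 0.02,"ax": 0,"ay": 0,"az": 0,"grip": 0.65},{"tx": -0.355,"ty": 0.135,"tz": 0.02,"ax": 0,"ay": 0,"az": 0,"grip": 0.65},{"tx": -0.355,"ty": 0.135,"tz": 0.02,"ax": 0,"ay": 0,"az": 0,"grip": 0.65},{"tx": -0.355,"ty": 0.135,"tz": 0.02,"ax": 0,"ay": 0,"az": 0,"grip": 0.65},{"tx": -0.355,"ty": 0.135,"tz": 0.02,"ax": 0,"ay": 0,"az": 0,"grip": 0.65},{"tx": -0.355,"ty": 0.135,"tz": 0.02,"ax": 0,"ay": 0,"az": 0,"grip": 0.65},{"tx": -0.355,"ty": 0.135,"tz": 0.02,"ax": 0,"ay": 0,"az": 0,"grip": 0.65},{"tx": -0.355,"ty": 0.135,"tz": 0.02,"ax": 0,"ay": 0,"az": 0,"grip": 0.65},{"tx": -0.355,"ty": 0.135,"tz": 0.02,"ax": 0,"ay": 0,"az": 0,"grip": 0.65}]'

```text
clock: 21.75
position: [0.5208, -0.2744, 0.2314]
orientation: [-2.474, -1.934, 0.0]
contact_force: [-0.3, 0.2, -1.3]
finger_gap: 0.0431
gripper_force: 31.0
```

Emit:
servo_tool --deltas '[{"tx": 0,"ty": 0,"tz": 0.02,"ax": 0,"ay": 0,"az": 0,"grip": 0.65},{"tx": 0,"ty": 0,"tz": 0.02,"ax": 0,"ay": 0,"az": 0,"grip": 0.65},{"tx": 0,"ty": 0,"tz": 0.02,"ax": 0,"ay": 0,"az": 0,"grip": 0.65},{"tx": 0,"ty": 0,"tz": 0.02,"ax": 0,"ay": 0,"az": 0,"grip": 0.65}]'

```text
clock: 22.15
position: [0.5219, -0.2734, 0.2129]
orientation: [2.471, 1.938, 0.001]
contact_force: [0.2, 0.2, -0.6]
finger_gap: 0.0436
gripper_force: 31.0
```

```bash
python3 - <<'E'
from workcell import env
from h import *
s,c,(P,u,v,col)=wcloud(env);print(s["position"].round(4),rim(P),top(P,.485,-.3145,.025,.085,.11),top(P,.534,-.326,.025,.115,.13))
held(env,(-.045,-.028),.024)
E
python3 d.py .5216,-.2754,.09,76
```

```text
[ 0.5219 -0.2734  0.2129] (1500, array([ 0.5141, -0.3043]), np.float64(0.0455)) (np.float64(0.4739), np.float64(-0.3055), 152, [0.014, 0.02], np.float64(0.0971)) (np.float64(0.5496), np.float64(-0.3151), 132, [0.01, 0.018], np.float64(0.1217))
held 8015 [ 0.0004 -0.0004 -0.0341] [0.045 0.047 0.017]
22.25 [ 0.5221 -0.2739  0.2132] psi 76.18 F [ 0.5  0.  -0.7] gap 0.0437
t [-0.0015 -0.0003  0.1232] a [0.002 0.    0.003] t/.05 2.5 rows rot 0.0
```

Emit:
servo_tool --deltas '[{"tx": -0.001,"ty": 0,"tz": 0.03,"ax": 0,"ay": 0,"az": 0,"grip": 0.65},{"tx": -0.001,"ty": 0,"tz": 0.06,"ax": 0,"ay": 0,"az": 0,"grip": 0.65},{"tx": -0.001,"ty": 0,"tz": 0.085,"ax": 0,"ay": 0,"az": 0,"grip": 0.65},{"tx": -0.001,"ty": 0,"tz": 0.105,"ax": 0,"ay": 0,"az": 0,"grip": 0.65},{"tx": -0.001,"ty": 0,"tz": 0.115,"ax": 0,"ay": 0,"az": 0,"grip": 0.65},{"tx": -0.001,"ty": 0,"tz": 0.119,"ax": 0,"ay": 0,"az": 0,"grip": 0.65},{"tx": -0.001,"ty": 0,"tz": 0.119,"ax": 0,"ay": 0,"az": 0,"grip": 0.65},{"tx": -0.001,"ty": 0,"tz": 0.119,"ax": 0,"ay": 0,"az": 0,"grip": 0.65}]'

```text
clock: 23.05
position: [0.5223, -0.2757, 0.0944]
orientation: [2.471, 1.936, 0.001]
contact_force: [-0.5, 0.6, -0.6]
finger_gap: 0.044
gripper_force: 31.1
```

Emit:
servo_tool --deltas '[{"tx": 0,"ty": 0,"tz": 0.002,"ax": 0,"ay": 0,"az": 0,"grip": 0.65},{"tx": 0,"ty": 0,"tz": 0.003,"ax": 0,"ay": 0,"az": 0,"grip": 0.65},{"tx": 0,"ty": 0,"tz": 0.004,"ax": 0,"ay": 0,"az": 0,"grip": 0.65},{"tx": 0,"ty": 0,"tz": 0.004,"ax": 0,"ay": 0,"az": 0,"grip": 0.65}]'

```text
clock: 23.45
position: [0.5218, -0.2757, 0.0908]
orientation: [2.472, 1.936, 0.0]
contact_force: [-1.0, 1.1, 5.6]
finger_gap: 0.0439
gripper_force: 31.6
```

Emit:
servo_tool --deltas '[{"tx": 0,"ty": 0,"tz": 0,"ax": 0,"ay": 0,"az": 0,"grip": 0.45},{"tx": 0,"ty": 0,"tz": 0,"ax": 0,"ay": 0,"az": 0,"grip": 0.3},{"tx": 0,"ty": 0,"tz": 0,"ax": 0,"ay": 0,"az": 0,"grip": 0.2},{"tx": 0,"ty": 0,"tz": -0.01,"ax": 0,"ay": 0,"az": 0,"grip": 0.1},{"tx": 0,"ty": 0,"tz": -0.05,"ax": 0,"ay": 0,"az": 0,"grip": 0},{"tx": 0,"ty": 0,"tz": -0.1,"ax": 0,"ay": 0,"az": 0,"grip": 0},{"tx": 0,"ty": 0,"tz": -0.14,"ax": 0,"ay": 0,"az": 0,"grip": 0},{"tx": 0,"ty": 0,"tz": -0.14,"ax": 0,"ay": 0,"az": 0,"grip": 0},{"tx": 0,"ty": 0,"tz": -0.14,"ax": 0,"ay": 0,"az": 0,"grip": 0},{"tx": 0,"ty": 0,"tz": -0.14,"ax": 0,"ay": 0,"az": 0,"grip": 0}]'

```text
clock: 24.45
position: [0.5203, -0.2745, 0.228]
orientation: [-2.472, -1.936, 0.001]
contact_force: [-0.7, -0.4, -0.2]
finger_gap: 0.0854
gripper_force: 0.0
```

```bash
python3 - <<'E'
from workcell import env
from h import *
c=env.capture("side");P=cloud(c,c["pose"])[0]
for n in ("side","top"):
    c=env.capture(n);P=cloud(c,c["pose"])[0];print(n,rim(P),top(P,.485,-.315,.025,.085,.12),top(P,.534,-.326,.025,.115,.13),top(P,.5217,-.2755,.025,.115,.13))
    cv2.imwrite(f"pics/{n}2.png",c["pixels"][:,:,::-1])
    Q=P[(abs(P[:,0]-.506)<.1)&(abs(P[:,1]+.13)<.075)&(P[:,2]>.038)&(P[:,2]<.06)];print(n,len(Q),obl(Q,[.506,-.131,.33]).round(4))
a=cv2.imread("pics/side2.png")[200:340,190:330];b=cv2.imread("pics/top2.png")[140:260,270:430]
cv2.imwrite("pics/c2.png",cv2.resize(np.hstack([cv2.resize(a,(400,400)),cv2.resize(b,(400,400))]),(800,400)))
E
python3 d.py .4425,.0505,.2,14
```

```text
side (383, array([ 0.5146, -0.307 ]), np.float64(0.0458)) (np.float64(0.4835), np.float64(-0.3164), 166, [0.032, 0.031], np.float64(0.1009)) (np.float64(0.5323), np.float64(-0.3268), 300, [0.043, 0.043], np.float64(0.1219)) (np.float64(0.5193), np.float64(-0.2779), 275, [0.042, 0.044], np.float64(0.122))
side 341 [ 0.5054 -0.1321  0.3323]
top (279, array([ 0.5149, -0.3052]), np.float64(0.0468)) (np.float64(0.4838), np.float64(-0.3136), 144, [0.034, 0.034], np.float64(0.1022)) (np.float64(0.5356), np.float64(-0.3229), 129, [0.038, 0.038], np.float64(0.1232)) (np.float64(0.5212), np.float64(-0.2762), 258, [0.042, 0.043], np.float64(0.124))
top 482 [ 0.5058 -0.1298  0.3325]
24.6 [ 0.5201 -0.2744  0.227 ] psi 76.14 F [-0.6 -0.8  0.5] gap 0.0856
t [ 0.2968 -0.1531  0.0279] a [-4.000e-03  1.000e-03  1.084e+00] t/.05 6.7 rows rot 7.2
```

View pics/c2.png

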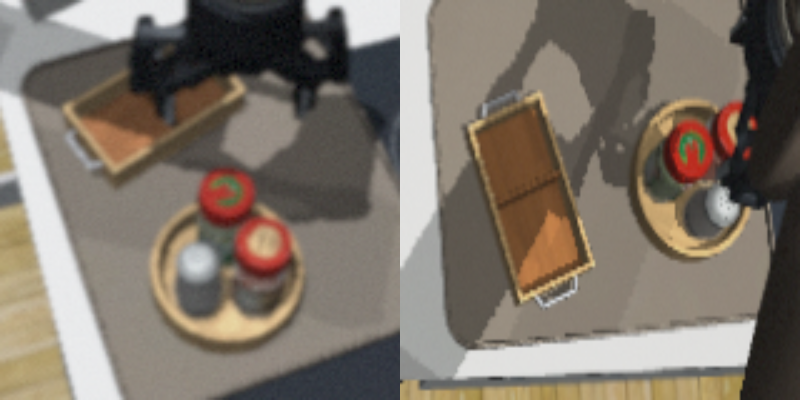

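Emit:
servo_tool --deltas '[{"tx": 0.297,"ty": -0.153,"tz": 0.02,"ax": 0,"ay": 0,"az": 1.084,"grip": 0},{"tx": 0.297,"ty": -0.153,"tz": 0.02,"ax": 0,"ay": 0,"az": 1.084,"grip": 0},{"tx": 0.297,"ty": -0.153,"tz": 0.02,"ax": 0,"ay": 0,"az": 1.084,"grip": 0},{"tx": 0.297,"ty": -0.153,"tz": 0.02,"ax": 0,"ay": 0,"az": 1.084,"grip": 0},{"tx": 0.297,"ty": -0.153,"tz": 0.02,"ax": 0,"ay": 0,"az": 1.084,"grip": 0},{"tx": 0.297,"ty": -0.153,"tz": 0.02,"ax": 0,"ay": 0,"az": 1.084,"grip": 0},{"tx": 0.297,"ty": -0.153,"tz": 0.02,"ax": 0,"ay": 0,"az": 1.084,"grip": 0},{"tx": 0.297,"ty": -0.153,"tz": 0.02,"ax": 0,"ay": 0,"az": 1.084,"grip": 0},{"tx": 0.297,"ty": -0.153,"tz": 0.02,"ax": 0,"ay": 0,"az": 1.084,"grip": 0},{"tx": 0.297,"ty": -0.153,"tz": 0.02,"ax": 0,"ay": 0,"az": 1.084,"grip": 0}]'

```text
clock: 25.6
position: [0.4436, 0.0497, 0.2084]
orientation: [3.117, 0.388, -0.002]
contact_force: [0.0, -0.5, 0.1]
finger_gap: 0.0855
gripper_force: 0.0
```

```bash
cat > cart.py <<'E'
from workcell import env
from h import *
from scipy.cluster.vq import kmeans2
s,c,(P,u,v,col)=wcloud(env);print(s["position"].round(4))
Q=P[(np.hypot(P[:,0]-.442,P[:,1]-.051)<.05)&(P[:,2]>.112)&(P[:,2]<.123)];r=cv2.minAreaRect((Q[:,:2]*1e3).astype(np.float32));print(len(Q),r)
K=P[(np.hypot(P[:,0]-.442,P[:,1]-.051)<.05)&(P[:,2]>.142)];k,_=kmeans2(K[:,:2],np.array([[.441,.064],[.446,.039]]));print("corks",k.round(4),k.mean(0).round(4))
cv2.imwrite("pics/w6.png",c["pixels"][:,:,::-1])
E
python3 cart.py; python3 d.py .4425,.0515,.082,14
```

```text
[0.4436 0.0497 0.2084]
3540 ((441.6809387207031, 52.19142532348633), (55.035762786865234, 56.18692398071289), 14.060136795043945)
corks [[0.4461 0.082 ]
 [0.4603 0.0257]] [0.4532 0.0538]
25.65 [0.4439 0.0493 0.2087] psi 14.11 F [-0.4 -1.2 -1.3] gap 0.0857
t [-0.0007 -0.0025  0.1267] a [0.    0.001 0.002] t/.05 2.5 rows rot 0.0
```

View pics/w6.png

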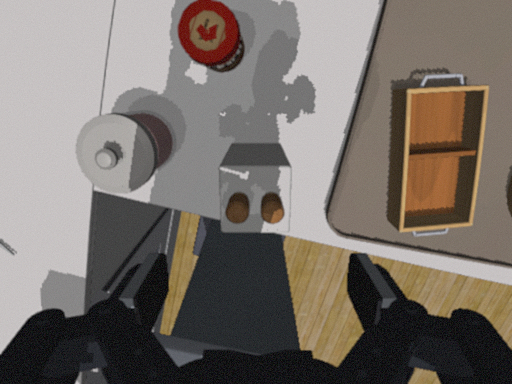

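Emit:
servo_tool --deltas '[{"tx": -0.001,"ty": -0.0025,"tz": 0.04,"ax": 0,"ay": 0,"az": 0,"grip": 0},{"tx": -0.001,"ty": -0.0025,"tz": 0.08,"ax": 0,"ay": 0,"az": 0,"grip": 0},{"tx": -0.001,"ty": -0.0025,"tz": 0.11,"ax": 0,"ay": 0,"az": 0,"grip": 0},{"tx": -0.001,"ty": -0.0025,"tz": 0.126,"ax": 0,"ay": 0,"az": 0,"grip": 0},{"tx": -0.001,"ty": -0.0025,"tz": 0.126,"ax": 0,"ay": 0,"az": 0,"grip": 0},{"tx": -0.001,"ty": -0.0025,"tz": 0.126,"ax": 0,"ay": 0,"az": 0,"grip": 0.25},{"tx": -0.001,"ty": -0.0025,"tz": 0.126,"ax": 0,"ay": 0,"az": 0,"grip": 0.4},{"tx": -0.001,"ty": -0.0025,"tz": 0.126,"ax": 0,"ay": 0,"az": 0,"grip": 0.55},{"tx": -0.001,"ty": -0.0025,"tz": 0.126,"ax": 0,"ay": 0,"az": 0,"grip": 0.55}]' --newtons 40

```text
clock: 26.55
position: [0.444, 0.0519, 0.0846]
orientation: [3.117, 0.384, 0.006]
contact_force: [-0.2, -0.4, 2.7]
finger_gap: 0.0555
gripper_force: 44.0
```

```bash
python3 - <<'E'
from workcell import env
from h import *
s,c,_=wcloud(env);P=cloud(c,c["mount"])[0]
Q=P[(abs(P[:,0])<.045)&(abs(P[:,1])<.027)&(P[:,2]<-.033)&(P[:,2]>-.045)];print(len(Q),np.percentile(Q,[1,50,99],0).round(4).tolist())
E
python3 d.py .474,-.141,.25,18.9
```

```text
4375 [[-0.0259, -0.0264, -0.0448], [0.0055, -0.0006, -0.0335], [0.025, 0.027, -0.033]]
26.6 [0.444  0.052  0.0846] psi 14.04 F [-0.7 -0.6  3.9] gap 0.0557
t [-0.0172  0.1947 -0.1652] a [ 0.001 -0.004 -0.085] t/.05 5.1 rows rot 0.6
```

Emit:
servo_tool --deltas '[{"tx": 0,"ty": 0,"tz": -0.02,"ax": 0,"ay": 0,"az": 0,"grip": 0.55},{"tx": 0,"ty": 0,"tz": -0.05,"ax": 0,"ay": 0,"az": 0,"grip": 0.55},{"tx": 0,"ty": 0,"tz": -0.09,"ax": 0,"ay": 0,"az": 0,"grip": 0.55},{"tx": 0,"ty": 0.02,"tz": -0.12,"ax": 0,"ay": 0,"az": -0.04,"grip": 0.55},{"tx": -0.005,"ty": 0.06,"tz": -0.12,"ax": 0,"ay": 0,"az": -0.085,"grip": 0.55},{"tx": -0.01,"ty": 0.1,"tz": -0.12,"ax": 0,"ay": 0,"az": -0.085,"grip": 0.55},{"tx": -0.015,"ty": 0.14,"tz": -0.12,"ax": 0,"ay": 0,"az": -0.085,"grip": 0.55},{"tx": -0.017,"ty": 0.175,"tz": -0.12,"ax": 0,"ay": 0,"az": -0.085,"grip": 0.55},{"tx": -0.017,"ty": 0.195,"tz": -0.12,"ax": 0,"ay": 0,"az": -0.085,"grip": 0.55},{"tx": -0.017,"ty": 0.195,"tz": -0.12,"ax": 0,"ay": 0,"az": -0.085,"grip": 0.55}]'

```text
clock: 27.6
position: [0.4727, -0.1435, 0.2024]
orientation: [3.099, 0.511, -0.002]
contact_force: [-0.4, -0.0, -3.8]
finger_gap: 0.0554
gripper_force: 45.3
```

Emit:
servo_tool --deltas '[{"tx": 0,"ty": 0,"tz": 0,"ax": 0,"ay": 0,"az": 0,"grip": 0.55},{"tx": 0,"ty": 0,"tz": 0,"ax": 0,"ay": 0,"az": 0,"grip": 0.55},{"tx": 0,"ty": 0,"tz": 0,"ax": 0,"ay": 0,"az": 0,"grip": 0.55}]'

```text
clock: 27.9
position: [0.4724, -0.14, 0.2026]
orientation: [-3.098, -0.518, 0.002]
contact_force: [1.0, -0.5, -4.7]
finger_gap: 0.0553
gripper_force: 45.3
```

```bash
python3 - <<'E'
from workcell import env
from h import *
s,c,(P,u,v,col)=wcloud(env);print(s["position"].round(4))
Q=P[(abs(P[:,0]-.506)<.1)&(abs(P[:,1]+.13)<.075)&(P[:,2]>.04)&(P[:,2]<.05)];print(len(Q),obl(Q,[.505,-.1305,.331]).round(4))
P=cloud(c,c["mount"])[0]
Q=P[(abs(P[:,0])<.045)&(abs(P[:,1])<.026)&(P[:,2]<-.030)&(P[:,2]>-.037)];print(len(Q),np.percentile(Q,[1,50,99],0).round(4).tolist())
cv2.imwrite("pics/w7.png",c["pixels"][:,:,::-1])
E
python3 d.py .4745,-.141,.1006,18.9
```

```text
[ 0.4724 -0.14    0.2026]
2285 [ 0.5034 -0.1291  0.3323]
9504 [[-0.0263, -0.0256, -0.0356], [0.0113, -0.0002, -0.0327], [0.026, 0.0256, -0.0305]]
27.95 [ 0.4726 -0.1401  0.2028] psi 18.98 F [-0.   0.1 -4.3] gap 0.0554
t [0.0015 0.0015 0.1022] a [-0.001  0.001  0.001] t/.05 2.0 rows rot 0.0
```

View pics/w7.png

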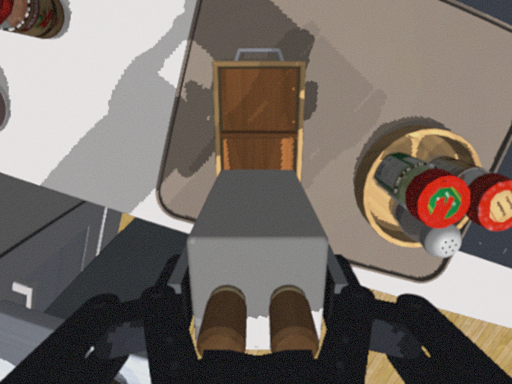

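Emit:
servo_tool --deltas '[{"tx": 0.001,"ty": 0.001,"tz": 0.03,"ax": 0,"ay": 0,"az": 0,"grip": 0.55},{"tx": 0.001,"ty": 0.001,"tz": 0.055,"ax": 0,"ay": 0,"az": 0,"grip": 0.55},{"tx": 0.001,"ty": 0.001,"tz": 0.075,"ax": 0,"ay": 0,"az": 0,"grip": 0.55},{"tx": 0.001,"ty": 0.001,"tz": 0.088,"ax": 0,"ay": 0,"az": 0,"grip": 0.55},{"tx": 0.001,"ty": 0.001,"tz": 0.094,"ax": 0,"ay": 0,"az": 0,"grip": 0.55},{"tx": 0.001,"ty": 0.001,"tz": 0.098,"ax": 0,"ay": 0,"az": 0,"grip": 0.55},{"tx": 0.001,"ty": 0.001,"tz": 0.098,"ax": 0,"ay": 0,"az": 0,"grip": 0.55},{"tx": 0.001,"ty": 0.001,"tz": 0.098,"ax": 0,"ay": 0,"az": 0,"grip": 0.55}]'

```text
clock: 28.75
position: [0.4752, -0.1421, 0.106]
orientation: [3.098, 0.516, 0.003]
contact_force: [-0.2, 0.3, -4.8]
finger_gap: 0.0554
gripper_force: 45.2
```

Emit:
servo_tool --deltas '[{"tx": -0.001,"ty": -0.001,"tz": 0.002,"ax": 0,"ay": 0,"az": 0,"grip": 0.55},{"tx": -0.001,"ty": -0.001,"tz": 0.004,"ax": 0,"ay": 0,"az": 0,"grip": 0.55},{"tx": -0.001,"ty": -0.001,"tz": 0.005,"ax": 0,"ay": 0,"az": 0,"grip": 0.55},{"tx": -0.001,"ty": -0.001,"tz": 0.005,"ax": 0,"ay": 0,"az": 0,"grip": 0.55}]'

```text
clock: 29.15
position: [0.4734, -0.1413, 0.1012]
orientation: [3.099, 0.516, 0.001]
contact_force: [-3.1, 1.2, 4.1]
finger_gap: 0.0549
gripper_force: 46.1
```

Emit:
servo_tool --deltas '[{"tx": 0,"ty": 0,"tz": 0,"ax": 0,"ay": 0,"az": 0,"grip": 0.35},{"tx": 0,"ty": 0,"tz": 0,"ax": 0,"ay": 0,"az": 0,"grip": 0.2},{"tx": 0,"ty": 0,"tz": 0,"ax": 0,"ay": 0,"az": 0,"grip": 0.1},{"tx": 0,"ty": 0,"tz": -0.005,"ax": 0,"ay": 0,"az": 0,"grip": 0},{"tx": 0,"ty": 0,"tz": -0.03,"ax": 0,"ay": 0,"az": 0,"grip": 0},{"tx": 0,"ty": 0,"tz": -0.07,"ax": 0,"ay": 0,"az": 0,"grip": 0},{"tx": 0,"ty": 0,"tz": -0.11,"ax": 0,"ay": 0,"az": 0,"grip": 0},{"tx": 0,"ty": 0,"tz": -0.12,"ax": 0,"ay": 0,"az": 0,"grip": 0},{"tx": 0,"ty": 0,"tz": -0.12,"ax": 0,"ay": 0,"az": 0,"grip": 0},{"tx": 0,"ty": 0,"tz": -0.12,"ax": 0,"ay": 0,"az": 0,"grip": 0}]'

```text
clock: 30.15
position: [0.4722, -0.1409, 0.219]
orientation: [-3.098, -0.516, 0.002]
contact_force: [0.0, 0.4, 0.1]
finger_gap: 0.0857
gripper_force: 0.0
```

```bash
python3 - <<'E'
from workcell import env
from h import *
s,c,(P,u,v,col)=wcloud(env);print(s["position"].round(4))
Q=P[(abs(P[:,0]-.506)<.1)&(abs(P[:,1]+.13)<.075)&(P[:,2]>.04)&(P[:,2]<.05)];print(len(Q),obl(Q,[.505,-.1305,.331]).round(4))
Q=P[(np.hypot(P[:,0]-.474,P[:,1]+.141)<.05)&(P[:,2]>.128)&(P[:,2]<.139)];r=cv2.minAreaRect((Q[:,:2]*1e3).astype(np.float32));print(len(Q),r,np.median(Q[:,2]))
E
python3 d.py .5545,.115,.2,18.9
```

```text
[ 0.4722 -0.1409  0.219 ]
2294 [ 0.503  -0.1294  0.3349]
3701 ((471.175048828125, -140.98074340820312), (55.28109359741211, 56.023590087890625), 19.1104793548584) 0.13370324568355038
30.2 [ 0.4717 -0.1407  0.2182] psi 18.89 F [0.3 0.2 0.3] gap 0.0855
t [ 0.1612 -0.2151  0.0183] a [-0.002  0.003 -0.   ] t/.05 5.4 rows rot 0.0
```

Emit:
servo_tool --deltas '[{"tx": 0.161,"ty": -0.215,"tz": 0.018,"ax": 0,"ay": 0,"az": 0,"grip": 0},{"tx": 0.161,"ty": -0.215,"tz": 0.018,"ax": 0,"ay": 0,"az": 0,"grip": 0},{"tx": 0.161,"ty": -0.215,"tz": 0.018,"ax": 0,"ay": 0,"az": 0,"grip": 0},{"tx": 0.161,"ty": -0.215,"tz": 0.018,"ax": 0,"ay": 0,"az": 0,"grip": 0},{"tx": 0.161,"ty": -0.215,"tz": 0.018,"ax": 0,"ay": 0,"az": 0,"grip": 0},{"tx": 0.161,"ty": -0.215,"tz": 0.018,"ax": 0,"ay": 0,"az": 0,"grip": 0},{"tx": 0.161,"ty": -0.215,"tz": 0.018,"ax": 0,"ay": 0,"az": 0,"grip": 0},{"tx": 0.161,"ty": -0.215,"tz": 0.018,"ax": 0,"ay": 0,"az": 0,"grip": 0},{"tx": 0.161,"ty": -0.215,"tz": 0.018,"ax": 0,"ay": 0,"az": 0,"grip": 0},{"tx": 0.161,"ty": -0.215,"tz": 0.018,"ax": 0,"ay": 0,"az": 0,"grip": 0}]'

```text
clock: 31.2
position: [0.5552, 0.113, 0.2016]
orientation: [3.099, 0.513, -0.002]
contact_force: [0.2, 0.4, 0.1]
finger_gap: 0.0854
gripper_force: 0.0
```

```bash
python3 - <<'E'
from workcell import env
from h import *
s,c,(P,u,v,col)=wcloud(env);print(s["position"].round(4))
print(top(P,.5545,.115,.03,.1,.115))
Q=P[(np.hypot(P[:,0]-.5545,P[:,1]-.115)<.1)&(P[:,2]>.02)&(np.hypot(P[:,0]-.5545,P[:,1]-.115)>.03)]
a=np.radians(18.9);d=Q[:,:2]-[.5545,.115];x=d@[np.cos(a),np.sin(a)];y=d@[np.sin(a),-np.cos(a)];m=(abs(x)<.02)&(abs(y)<.065);print("in finger lanes",m.sum(),y[m][:10].round(3))
E
python3 d.py .5545,.115,.072,18.9
```

```text
[0.5552 0.113  0.2016]
(np.float64(0.5546), np.float64(0.116), 2262, [0.044, 0.043], np.float64(0.1055))
in finger lanes 21959 [-0.048 -0.048 -0.047 -0.046 -0.046 -0.045 -0.045 -0.045 -0.044 -0.044]
31.25 [0.5554 0.113  0.2019] psi 18.79 F [ 0.1 -0.  -0.6] gap 0.0851
t [-0.0002 -0.0022  0.1299] a [ 0.     0.001 -0.002] t/.05 2.6 rows rot 0.0
```

Emit:
servo_tool --deltas '[{"tx": 0,"ty": -0.0022,"tz": 0.04,"ax": 0,"ay": 0,"az": 0,"grip": 0},{"tx": 0,"ty": -0.0022,"tz": 0.08,"ax": 0,"ay": 0,"az": 0,"grip": 0},{"tx": 0,"ty": -0.0022,"tz": 0.11,"ax": 0,"ay": 0,"az": 0,"grip": 0},{"tx": 0,"ty": -0.0022,"tz": 0.13,"ax": 0,"ay": 0,"az": 0,"grip": 0},{"tx": 0,"ty": -0.0022,"tz": 0.13,"ax": 0,"ay": 0,"az": 0,"grip": 0},{"tx": 0,"ty": -0.0022,"tz": 0.13,"ax": 0,"ay": 0,"az": 0,"grip": 0.35},{"tx": 0,"ty": -0.0022,"tz": 0.13,"ax": 0,"ay": 0,"az": 0,"grip": 0.5},{"tx": 0,"ty": -0.0022,"tz": 0.13,"ax": 0,"ay": 0,"az": 0,"grip": 0.65},{"tx": 0,"ty": -0.0022,"tz": 0.13,"ax": 0,"ay": 0,"az": 0,"grip": 0.65}]' --newtons 30

```text
clock: 32.15
position: [0.5568, 0.1165, 0.0742]
orientation: [3.099, 0.516, 0.006]
contact_force: [-0.0, -0.1, 5.2]
finger_gap: 0.0436
gripper_force: 30.5
```

```bash
python3 - <<'E'
from workcell import env
from h import *
held(env,(-.045,-.028),.024)
E
python3 d.py .5428,-.1175,.24,18.9
```

```text
held 7959 [-0.0019 -0.0003 -0.0341] [0.043 0.047 0.017]
32.2 [0.5569 0.1165 0.0742] psi 18.9 F [ 0.3 -1.1  5.7] gap 0.0436
t [-0.0885  0.217  -0.1659] a [ 0.001 -0.004  0.   ] t/.05 5.7 rows rot 0.0
```

Emit:
servo_tool --deltas '[{"tx": 0,"ty": 0,"tz": -0.02,"ax": 0,"ay": 0,"az": 0,"grip": 0.65},{"tx": 0,"ty": 0,"tz": -0.06,"ax": 0,"ay": 0,"az": 0,"grip": 0.65},{"tx": 0,"ty": 0,"tz": -0.1,"ax": 0,"ay": 0,"az": 0,"grip": 0.65},{"tx": -0.008,"ty": 0.02,"tz": -0.13,"ax": 0,"ay": 0,"az": 0,"grip": 0.65},{"tx": -0.024,"ty": 0.06,"tz": -0.14,"ax": 0,"ay": 0,"az": 0,"grip": 0.65},{"tx": -0.04,"ty": 0.1,"tz": -0.14,"ax": 0,"ay": 0,"az": 0,"grip": 0.65},{"tx": -0.057,"ty": 0.14,"tz": -0.14,"ax": 0,"ay": 0,"az": 0,"grip": 0.65},{"tx": -0.073,"ty": 0.18,"tz": -0.14,"ax": 0,"ay": 0,"az": 0,"grip": 0.65},{"tx": -0.087,"ty": 0.215,"tz": -0.14,"ax": 0,"ay": 0,"az": 0,"grip": 0.65},{"tx": -0.087,"ty": 0.215,"tz": -0.14,"ax": 0,"ay": 0,"az": 0,"grip": 0.65}]'

```text
clock: 33.2
position: [0.5418, -0.1194, 0.2121]
orientation: [3.098, 0.508, -0.0]
contact_force: [0.0, -0.3, -1.2]
finger_gap: 0.0437
gripper_force: 31.2
```

Emit:
servo_tool --deltas '[{"tx": 0,"ty": 0,"tz": 0,"ax": 0,"ay": 0,"az": 0,"grip": 0.65},{"tx": 0,"ty": 0,"tz": 0,"ax": 0,"ay": 0,"az": 0,"grip": 0.65},{"tx": 0,"ty": 0,"tz": 0,"ax": 0,"ay": 0,"az": 0,"grip": 0.65}]'

```text
clock: 33.5
position: [0.5422, -0.1138, 0.2119]
orientation: [-3.098, -0.518, 0.001]
contact_force: [-0.3, 0.3, -1.8]
finger_gap: 0.0435
gripper_force: 31.2
```

```bash
python3 - <<'E'
from workcell import env
from h import *
s,c,(P,u,v,col)=wcloud(env);print(s["position"].round(4))
Q=P[(abs(P[:,0]-.506)<.1)&(abs(P[:,1]+.13)<.075)&(P[:,2]>.04)&(P[:,2]<.05)];print(len(Q),obl(Q,[.505,-.1305,.331]).round(4))
held(env,(-.045,-.028),.024)
E
python3 d.py .5432,-.1175,.0902,18.9
```

```text
[ 0.5422 -0.1138  0.2119]
1384 [ 0.5036 -0.1291  0.3279]
held 7956 [-0.0018 -0.0003 -0.0341] [0.043 0.047 0.016]
33.6 [ 0.5424 -0.1139  0.212 ] psi 19.0 F [-1.1  0.2 -1.1] gap 0.0435
t [-0.0004  0.0037  0.1218] a [-0.     0.     0.002] t/.05 2.4 rows rot 0.0
```

Emit:
servo_tool --deltas '[{"tx": 0,"ty": 0.003,"tz": 0.03,"ax": 0,"ay": 0,"az": 0,"grip": 0.65},{"tx": 0,"ty": 0.003,"tz": 0.06,"ax": 0,"ay": 0,"az": 0,"grip": 0.65},{"tx": 0,"ty": 0.003,"tz": 0.085,"ax": 0,"ay": 0,"az": 0,"grip": 0.65},{"tx": 0,"ty": 0.003,"tz": 0.105,"ax": 0,"ay": 0,"az": 0,"grip": 0.65},{"tx": 0,"ty": 0.003,"tz": 0.114,"ax": 0,"ay": 0,"az": 0,"grip": 0.65},{"tx": 0,"ty": 0.003,"tz": 0.118,"ax": 0,"ay": 0,"az": 0,"grip": 0.65},{"tx": 0,"ty": 0.003,"tz": 0.118,"ax": 0,"ay": 0,"az": 0,"grip": 0.65},{"tx": 0,"ty": 0.003,"tz": 0.118,"ax": 0,"ay": 0,"az": 0,"grip": 0.65}]'

```text
clock: 34.4
position: [0.5444, -0.1181, 0.0953]
orientation: [3.098, 0.516, 0.003]
contact_force: [0.8, -0.9, -1.0]
finger_gap: 0.0434
gripper_force: 31.2
```

Emit:
servo_tool --deltas '[{"tx": 0,"ty": 0,"tz": 0.002,"ax": 0,"ay": 0,"az": 0,"grip": 0.65},{"tx": 0,"ty": 0,"tz": 0.003,"ax": 0,"ay": 0,"az": 0,"grip": 0.65},{"tx": 0,"ty": 0,"tz": 0.003,"ax": 0,"ay": 0,"az": 0,"grip": 0.65}]'

```text
clock: 34.7
position: [0.5434, -0.1181, 0.0914]
orientation: [3.099, 0.515, 0.001]
contact_force: [0.2, -0.6, -0.2]
finger_gap: 0.0436
gripper_force: 31.2
```

Nearly touching (about 1 mm); lower that millimetre, then check.

Emit:
servo_tool --deltas '[{"tx": 0,"ty": 0,"tz": 0.001,"ax": 0,"ay": 0,"az": 0,"grip": 0.65},{"tx": 0,"ty": 0,"tz": 0.0015,"ax": 0,"ay": 0,"az": 0,"grip": 0.65},{"tx": 0,"ty": 0,"tz": 0.0015,"ax": 0,"ay": 0,"az": 0,"grip": 0.65}]'

```text
clock: 35.0
position: [0.5439, -0.1181, 0.0907]
orientation: [3.099, 0.515, 0.002]
contact_force: [-1.6, 0.1, 4.7]
finger_gap: 0.0432
gripper_force: 31.7
```

Emit:
servo_tool --deltas '[{"tx": 0,"ty": 0,"tz": 0,"ax": 0,"ay": 0,"az": 0,"grip": 0.45},{"tx": 0,"ty": 0,"tz": 0,"ax": 0,"ay": 0,"az": 0,"grip": 0.3},{"tx": 0,"ty": 0,"tz": 0,"ax": 0,"ay": 0,"az": 0,"grip": 0.2},{"tx": 0,"ty": 0,"tz": -0.01,"ax": 0,"ay": 0,"az": 0,"grip": 0.1},{"tx": 0,"ty": 0,"tz": -0.05,"ax": 0,"ay": 0,"az": 0,"grip": 0},{"tx": 0,"ty": 0,"tz": -0.1,"ax": 0,"ay": 0,"az": 0,"grip": 0},{"tx": 0,"ty": 0,"tz": -0.15,"ax": 0,"ay": 0,"az": 0,"grip": 0},{"tx": 0,"ty": 0,"tz": -0.2,"ax": 0,"ay": 0,"az": 0,"grip": 0},{"tx": -0.05,"ty": 0,"tz": -0.22,"ax": 0,"ay": 0,"az": 0,"grip": 0},{"tx": -0.1,"ty": 0,"tz": -0.22,"ax": 0,"ay": 0,"az": 0,"grip": 0}]'

```text
clock: 36.0
position: [0.4543, -0.1504, 0.315]
orientation: [3.092, 0.518, 0.013]
contact_force: [-0.9, -1.1, 0.2]
finger_gap: 0.0856
gripper_force: 0.0
```

Emit:
servo_tool --deltas '[{"tx": -0.05,"ty": 0,"tz": 0,"ax": 0,"ay": 0,"az": 0,"grip": 0},{"tx": -0.05,"ty": 0,"tz": 0,"ax": 0,"ay": 0,"az": 0,"grip": 0},{"tx": -0.05,"ty": 0,"tz": 0,"ax": 0,"ay": 0,"az": 0,"grip": 0},{"tx": -0.05,"ty": 0,"tz": 0,"ax": 0,"ay": 0,"az": 0,"grip": 0},{"tx": -0.05,"ty": 0,"tz": 0,"ax": 0,"ay": 0,"az": 0,"grip": 0}]'

```text
clock: 36.5
position: [0.4059, -0.1653, 0.3098]
orientation: [3.099, 0.517, 0.001]
contact_force: [0.3, 1.0, -0.2]
finger_gap: 0.0855
gripper_force: 0.0
```

```bash
python3 - <<'E'
from workcell import env
from h import *
s,c,(P,u,v,col)=wcloud(env);print(s["position"].round(4))
a=c["pixels"][:,:,::-1]
print("jar",top(P,.543,-.118,.03,.115,.13),"rim",rim(P))
for t in((.485,-.3145,.025,.085,.11),(.534,-.326,.025,.115,.13),(.5217,-.2755,.025,.115,.13)):print(top(P,*t))
c=env.capture("side");P=cloud(c,c["pose"])[0];b=c["pixels"][80:340,150:330,::-1]
print("tin",top(P,.652,.18,.045,.13,.15),"sjar",top(P,.443,.176,.045,.08,.1))
cv2.imwrite("pics/fin.png",np.hstack([cv2.resize(a,(450,400)),cv2.resize(b,(300,400))]))
E
```

```text
[ 0.4059 -0.1653  0.3098]
jar (np.float64(0.5401), np.float64(-0.1188), 1727, [0.043, 0.044], np.float64(0.1222)) rim (1294, array([ 0.5134, -0.3039]), np.float64(0.0455))
(np.float64(0.4833), np.float64(-0.3114), 711, [0.034, 0.03], np.float64(0.1011))
(np.float64(0.5326), np.float64(-0.3245), 1415, [0.044, 0.045], np.float64(0.1219))
(np.float64(0.5189), np.float64(-0.2749), 1456, [0.044, 0.044], np.float64(0.1221))
tin (np.float64(0.6516), np.float64(0.1805), 328, [0.069, 0.072], np.float64(0.1373)) sjar None
```

View pics/fin.png

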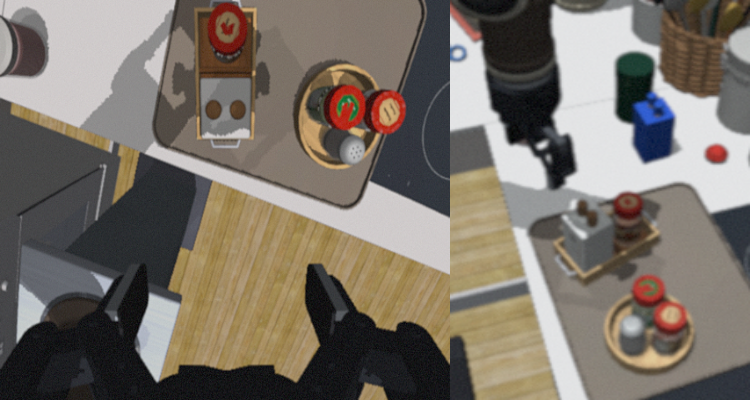

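All five items stand upright in their caddies: the wrist view (left) shows carton and jar in the oblong caddy near (227,75), and salt plus two jars in the round caddy near (355,115). The caddies have not moved, and the tea tin and pink-salt jar are untouched.

```bash
python3 -c "
from workcell import env
print(env.job_done())"
```

```text
the job is handed in; nothing more can be done
None
```

I handed the job in at about 37 s: the salt shaker and two spice jars are in the round caddy, and the white carton and last jar are in the oblong caddy. All stood upright when last seen, and no judgement came back.

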